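Lay a tall lens carton down on the check-in stand

ROBOT

A 6-joint arm with a two-finger parallel gripper is mounted at the origin on the work surface. World frame = base frame: x ahead of the robot, y to its left, z up, the work surface at z = 0. Lengths are in m, angles in rad, forces in N, time in s.
With the tool pointing down it reaches from about 0.3 to 0.875 m from the base axis. Payload 6.4 kg.
Tool frame: the origin (TCP) lies on the centre line of the jaws, within the pads' length; the fingertips stand 17 mm ahead of it and the grasp point (between the pads) lies 2 mm behind it; z points along the fingers, x is the direction in which the jaws open and shut, and the axes are right-handed (so a half turn about z gives the same grasp; the last joint's range is limited). The gripper opens to 85 mm and grips with 20 to 120 N. Pads are 22 mm wide; open, the fingers measure 114 mm over their backs; the gripper's body (76 mm by 85 mm) begins 54 mm behind the grasp point. The pads swing forward as they close: fully open they stand 13 mm farther back than shut.
Start: joints at [0.96, 0.181, 1.607, -0, 1.354, -0.206], TCP at [0.226, 0.529, 0.224] pointing down, gripper open.
Joint ranges: [-2.99, 2.99], [-0.89, 2.07], [0.3, 2.58], [-1.14, 4.28], [0, 2.63], [-3.12, 3.12]. Speed limits (rad/s): [2.57, 2.57, 3.01, 3.14, 3.14, 3.14].

INTERFACE

Orientations are given as a unit quaternion [w, x, y, z].
In Python, from bench import ctrl gives the robot as it stands.
- The arm moves only by the tool servo_tool, never from a script. Its argument "increments" is text: rows parted by semicolons, each of 5 numbers parted by spaces: the shift along the tool's x, y, z in cm, then the turn about the tool's z in rad, then the opening, from 0 (shut) to 1 (fully open). In form: dx dy dz yaw gripper; .... A call has 1 to 10 rows; each row shifts and turns the commanded pose from where the row before left it, along the tool's axes as they then stand; what a row does not reach is not made up. A row lasts 1/8 s, in which the tool goes at most 62.5 mm and 10.7 degrees, less where a joint would pass 70% of its speed; a pose out of reach is approached as far as the arm can. A call is refused whole if a number of a shift passes 6.25 or a number of a turn 0.188, either way. A call with a gripper value outside its range is refused whole. The fingers move at their own pace and stop on an object; the grip force is fixed at half the most. Time passes only in rows, so rows that do not move let the fingers close. It gives the time, the measured TCP pose, the force and the opening at its end, in the units of the state.
- ctrl.get_obs(): the state, without advancing time (a new reading comes with each control period).
- ctrl.camera(name): name is "scene" or "top" or "wrist"; returns (picture, depth): 420x560x3 uint8, red, green, blue; 420x560 float32, m along the optical axis (not along the pixel's ray), 0 where there is no reading.
- ctrl.camera_params(name): a dict with "mtx" (3x3 intrinsics, pixels), "position" and "attitude" of the camera in the world; the wrist camera has in their place "tool_from_camera" (4x4, takes a point from camera to tool coordinates, whose origin is the TCP and whose axes are the tool frame's). Camera axes: x right, y down, z forward; pixel columns grow to the right and rows downward; lengths in m; the calibration is good to about 2 mm. A picture is of the moment at which its call begins: read the wrist's pose just before it. camera_params takes no time and is no camera call.
- ctrl.hand_in(): hands the job in, once; it reports no verdict.
The state is a dict: "time_s": time; "q": joint angles; "dq": joint speeds; "joint_efforts": joint torques, N m; "eef_pos": TCP position; "eef_rot": TCP orientation; "wrist_force": force on the tool from outside, world axes, zero at the start; "torque": the same for the moment, N m; "opening": opening from 0.0 (shut) to 1.0 (fully open).
Only numpy, scipy, OpenCV 4.12 (cv2) and the standard library are available. Lean on these libraries where they do the work, as an engineer would, in place of code of your own. Each camera call takes 0.05 s, during which the arm holds its last target.

TASK

Tip the tall lens carton that stands on the check-in stand over onto its side, away from the orange stop, easing it down with the fingers so that it lands gently on the cork with its label upwards. Then push it along the cork until its foot end is against the stop and square to it. Do not pinch, lift or drop the carton, leave the things around it where they are, and finish clear of it.

Things in the scene. Friction and masses are not known exactly. Their poses are not given: they have to be found in the camera images.
- carton: Tall white carton, blue band near the top, 34 (x) x 80 (y) x 190 (z) mm, 0.17 to 0.35 kg, loose, upright on the cork. Origin: centre of its foot face; z runs to its top, x to its label side, which faces the stop at the start. Balance point: leaned about 10 degrees. Tip it towards its own -x: it ends on its -x face, x axis up, z axis along the stand's -x, foot face towards the stop.
- carton_toe (a point): Middle of the carton's bottom edge on the -x side, (-17, 0, 0) mm in the carton's frame: the edge about which it tips. It is 50 mm above the table and stays on the cork throughout.
- stand: Fixed stand: flat cork top 50 mm above the table, 130 mm wide (y), from x = -100 mm (free front edge) to +75 mm, where the orange stop (top at 85 mm) faces -x; behind it a grey housing 75 mm high to x = +160 mm. Origin: on the table below the platform; x points to the stop, z up. Once laid, the carton's top end juts over the front edge by 50 to 75 mm, by 15 mm when its foot is at the stop.
- lensbox: Bystander: small flat lens box, white and blue, 75 x 55 x 34 mm, beside the stand; origin at its underside.
- specs_case: Bystander: dark spectacle case 160 x 60 x 33 mm, beside the stand; origin at its underside.
- bottle: Bystander: white bottle, blue cap, 60 mm diameter, 150 mm high; origin at its underside.
- purple_tray: Bystander: empty purple tray 190 x 120 x 50 mm; origin at its underside.
- orange_tray: Bystander: empty orange tray 190 x 120 x 50 mm; origin at its underside.
- pen_cup: Bystander: black cup 76 mm wide, 90 mm high; origin at its underside.
- wipes_jar: Bystander: white jar with blue lid, 80 mm wide, 100 mm high; origin at its underside.
Mind the look-alikes: they are no part of the job. Leave any green or pink look-alike of the carton alone.

How it is judged:
On the way:
1. the carton lies on its side on the cork, label up (angle between carton's own x axis and vertical below 0.08 rad and angle between the z axis of carton and the x axis of stand, either way round below 0.35 rad and height (world z) of carton_toe between 0.042 and 0.058 m), for 0.2 s.
At the end, for the whole second after the job is handed in: The carton lies at rest on its side on the cork with the label up (within about 4.5 degrees), its length within 4 degrees of square to the stop, its foot within 8 mm of the stop and within 35 mm of the stand's centre line (all of step 1 and angle between the z axis of carton and the x axis of stand, either way round below 0.07 rad and x of carton in the frame of stand above 0.067 m and y of carton in the frame of stand between -0.035 and 0.035 m and linear speed of carton below 0.01 m/s); the robot touches nothing.
It fails at once if the carton is dropped: it turns faster than 3.5 rad/s (a fall from upright reaches about 10) (angular speed of carton above 3.5 rad/s).
It fails at once if the carton is lifted: its tipping edge rises more than 18 mm off the cork (or it is tipped the wrong way) (height (world z) of carton_toe above 0.068 m).
It fails at once if the carton falls off the stand (height (world z) of carton_toe below 0.03 m).
It fails at once if the carton is pinched while it is tipped (fingers press on it with more than 25 N before it lies) (contact force between the fingers and carton above 25 N and angle between carton's own x axis and vertical above 0.15 rad).
It fails at once if a bystander is moved more than 30 mm (distance of any of lensbox, specs_case, bottle, purple_tray, orange_tray, pen_cup, wipes_jar from where it was at the start of the episode above 0.03 m).
It also fails if it takes over 64 s, if anything falls off the work surface, if the arm or the gripper's body presses on something with over 40 N, if the wrist force passes 120 N, or if a joint passes its speed limit or range.

## Working session

There is one attempt and no reset: what is moved stays moved. The work goes in short steps, Python scripts to look and compute and a tool call to move; the robot and the scene stay as the last step left them, time stands still between calls to the robot, and variables do not carry over. Pictures are saved under pics/ and viewed, and the job is handed in when it is done.

Besides the shell and the picture viewer there is one more tool, called after "Emit:" as name(argument=value, ...), one argument or row to a line, values as JSON. servo_tool: Moves the arm, as the interface text tells. Its arguments: {"type":"object","properties":{"increments":{"type":"string"}},"required":["increments"]}

```bash
mkdir -p pics; ls; cat > h.py <<'E'
from bench import ctrl
import numpy as np, cv2
from scipy.spatial.transform import Rotation as R
def cam(n,f=None):
    o=ctrl.get_obs(); im,d=ctrl.camera(n); p=ctrl.camera_params(n)
    if f: cv2.imwrite('pics/'+f,cv2.cvtColor(im,cv2.COLOR_RGB2BGR))
    np.savez('last_'+n+'.npz',im=im,d=d,pos=o['eef_pos'],rot=o['eef_rot'])
    return im,d,p
E
python3 - <<'E'
from h import *
print(ctrl.get_obs())
for n in ['scene','top']:
    im,d,p=cam(n,n+'0.png'); print(n,p)
E
```

```text
pics
{'time_s': 0.0, 'q': array([ 9.59703931e-01,  1.81559268e-01,  1.60796813e+00,  1.43317010e-06,
        1.35380648e+00, -2.06300415e-01]), 'dq': array([-1.40664497e-03,  5.06408152e-04, -4.93242201e-04,  5.49285366e-05,
        5.03261111e-05,  1.37553331e-03]), 'joint_efforts': array([ 1.60077390e-03, -4.44884348e+01, -3.51328218e+01, -1.76208491e-04,
        9.31419258e-03,  3.87803163e-05]), 'eef_pos': array([0.22611329, 0.5280794 , 0.22329319]), 'eef_rot': array([ 3.19608605e-04,  8.34813389e-01,  5.50532331e-01, -8.09824095e-04]), 'wrist_force': array([-0.4231487 , -0.09639539,  0.60499491]), 'torque': array([-0.02616052, -0.03237003,  0.01523214]), 'opening': 0.9990754403112804}
scene {'mtx': array([[453.17358193,   0.        , 273.95698539],
       [  0.        , 453.17358193, 211.57231634],
       [  0.        ,   0.        ,   1.        ]]), 'position': array([0.85322352, 0.57390631, 1.07718143]), 'attitude': array([-0.07534328,  0.24999066,  0.92019424, -0.29166868])}
top {'mtx': array([[460.52349046,   0.        , 281.0123266 ],
       [  0.        , 460.52349046, 206.1419924 ],
       [  0.        ,   0.        ,   1.        ]]), 'position': array([ 0.34584287, -0.01207611,  1.33757363]), 'attitude': array([ 0.0485127 , -0.69548119,  0.71493854, -0.05305957])}
```

View pics/scene0.png

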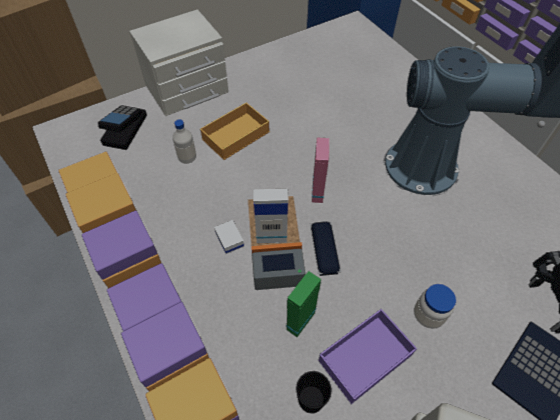

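View pics/top0.png

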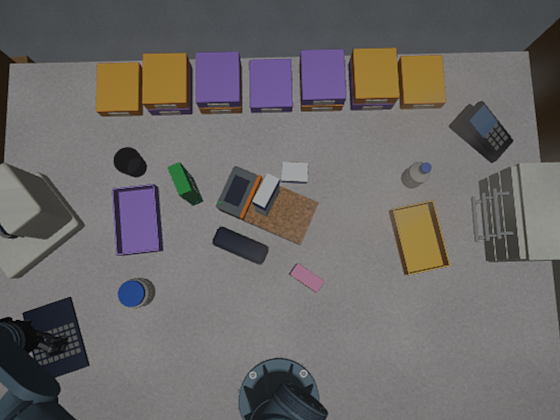

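The top view shows the carton at about (266,190), the orange stop at (252,195), and the cork running right and down to (308,225). The specs case is at (240,245), the lens box at (295,172), and the pink look-alike at (306,277). I'll measure these next.

```bash
cat >> h.py <<'E'
def cloud(n):
    z=np.load('last_'+n+'.npz'); p=ctrl.camera_params(n); d=z['d']; K=p['mtx']
    v,u=np.mgrid[:420,:560]
    P=np.stack([(u-K[0,2])/K[0,0]*d,(v-K[1,2])/K[1,1]*d,d],-1)
    if 'position' in p:
        q=p['attitude']; return z['im'],P@R.from_quat(np.r_[q[1:],q[0]]).as_matrix().T+p['position'],d
    T=p['tool_from_camera']; q=z['rot']
    P=P@T[:3,:3].T+T[:3,3]
    return z['im'],P@R.from_quat(np.r_[q[1:],q[0]]).as_matrix().T+z['pos'],d
E
python3 - <<'E'
from h import *
im,P,d=cloud('top')
c=im[150:290,200:340]; cv2.imwrite('pics/c0.png',cv2.resize(c,None,fx=4.2,fy=4.2,interpolation=cv2.INTER_CUBIC)[:,:,::-1])
hsv=cv2.cvtColor(im,cv2.COLOR_RGB2HSV)
roi=np.zeros((420,560),bool); roi[155:260,205:335]=1
# cork: z 45..55
for n in ['top','scene']:
    im,P,d=cloud(n); hsv=cv2.cvtColor(im,cv2.COLOR_RGB2HSV)
    m=(d>0)&(abs(P[...,0]-.55)<.3)&(abs(P[...,1]-.02)<.2)
    sat=(hsv[...,0]<20)&(hsv[...,1]>90)
    cork=m&sat&(abs(P[...,2]-.05)<.008); stop=m&sat&(abs(P[...,2]-.085)<.006)
    top=m&(P[...,2]>.2)&(P[...,2]<.26)
    for k,mm in dict(cork=cork,stop=stop,top=top).items():
        Q=P[mm]; 
        if len(Q)<5: print(n,k,len(Q)); continue
        r=cv2.minAreaRect((Q[:,:2]*1000).astype(np.float32)); print(n,k,len(Q),Q.mean(0),r, cv2.boxPoints(r).round().tolist())
E
```

```text
top cork 2156 [ 0.52721909 -0.02922484  0.05026785] ((633.7472534179688, 22.020919799804688), (387.0816345214844, 405.39056396484375), 87.5168228149414) [[423.0, -163.0], [828.0, -180.0], [845.0, 207.0], [440.0, 224.0]]
top stop 178 [0.55538208 0.06063043 0.08496625] ((557.1976318359375, 61.55133819580078), (13.647337913513184, 128.75975036621094), 65.08631134033203) [[496.0, 82.0], [613.0, 28.0], [618.0, 41.0], [502.0, 95.0]]
top top 532 [0.54284716 0.01347176 0.23741826] ((544.90869140625, 13.990997314453125), (34.693115234375, 80.09797668457031), 61.516571044921875) [[501.0, 18.0], [572.0, -20.0], [588.0, 10.0], [518.0, 48.0]]
scene cork 635 [ 0.53698561 -0.00611417  0.05080562] ((641.20703125, 41.31019592285156), (447.4876708984375, 304.22845458984375), 5.4637556076049805) [[404.0, 171.0], [433.0, -131.0], [878.0, -89.0], [849.0, 214.0]]
scene stop 237 [0.55812529 0.06395749 0.08500835] ((557.0614013671875, 63.113853454589844), (13.483515739440918, 127.783935546875), 64.92611694335938) [[496.0, 84.0], [612.0, 30.0], [618.0, 42.0], [502.0, 96.0]]
scene top 751 [0.55023776 0.02347953 0.23135369] ((546.792724609375, 17.320981979370117), (38.09282302856445, 80.27117919921875), 61.2310905456543) [[502.0, 20.0], [573.0, -19.0], [591.0, 15.0], [521.0, 53.0]]
```

View pics/c0.png

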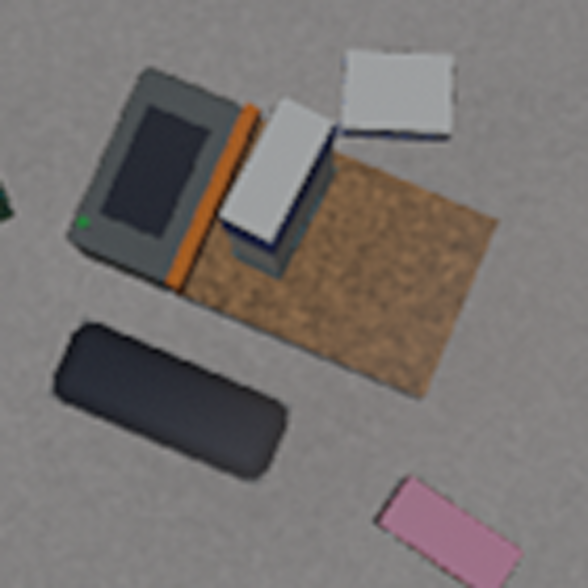

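```bash
python3 - <<'E'
from h import *
print(ctrl.camera_params('wrist'))
for n in ['top','scene']:
    im,P,d=cloud(n); hsv=cv2.cvtColor(im,cv2.COLOR_RGB2HSV)
    pk=(hsv[...,0]>150)&(hsv[...,1]>60)&(abs(P[...,0]-.35)<.15)&(P[...,2]>0.02)&(abs(P[...,1])<.25)
    Q=P[pk]; print(n,len(Q),Q.min(0),Q.max(0),np.median(Q,0))
E
```

```text
{'mtx': array([[345.66238039,   0.        , 277.75030677],
       [  0.        , 345.66238039, 210.7258424 ],
       [  0.        ,   0.        ,   1.        ]]), 'tool_from_camera': array([[ 9.99999402e-01, -8.60274248e-04, -6.75271492e-04,
         1.85559875e-05],
       [ 1.03109475e-03,  9.47444350e-01,  3.19918959e-01,
        -8.26425485e-02],
       [ 3.64564119e-04, -3.19919463e-01,  9.47444671e-01,
        -1.48836321e-01],
       [ 0.00000000e+00,  0.00000000e+00,  0.00000000e+00,
         1.00000000e+00]])}
top 450 [ 0.29900832 -0.11985606  0.03627766] [ 0.36621487 -0.039846    0.19848596] [ 0.33310164 -0.07989355  0.19017366]
scene 724 [ 0.30087279 -0.11554745  0.02004411] [ 0.36971835 -0.03537917  0.19685639] [ 0.34957642 -0.05193229  0.1631916 ]
```

Emit:
servo_tool(
  increments="0 0 -4 0 1;0 0 -5 0 1;-1 1.4 -3 0.06 1;-3 4.3 0 0 1;-3 4.3 0 0 1;-3 4.3 0 0 1;-3 4.3 0 0 1;-3 4.3 0 0 1;-3 4.3 0 0 1;-3 4.3 0 0 1",
)

```text
time_s: 1.35
eef_pos: [0.4106, 0.1896, 0.344]
eef_rot: [-0.0, 0.851, 0.525, -0.0]
wrist_force: [0.9, 0.3, -0.1]
opening: 1.002
```

Emit:
servo_tool(
  increments="-2 4 0 0 1;-2 4 0 0 1;-2 4 0 0 1;-2 4 0 0 1;-1.7 3.9 0 0 1;0 0 0 0 1;0 0 0 0 1",
)

```text
time_s: 2.22
eef_pos: [0.5442, 0.0156, 0.3436]
eef_rot: [-0.001, 0.851, 0.525, -0.0]
wrist_force: [0.4, 0.9, 0.5]
opening: 1.004
```

```bash
python3 - <<'E'
from h import *
o=ctrl.get_obs();print(o['eef_pos'],o['eef_rot'],o['q'],o['wrist_force'])
cam('wrist','w1.png');cam('scene','s1.png')
E
```

```text
[0.5442213  0.01560048 0.34361396] [-6.24798749e-04  8.51019911e-01  5.25132859e-01 -4.48313830e-04] [-1.89626984e-01  3.85600639e-02  1.52477860e+00  3.14455451e-04
  1.57975950e+00 -1.29536721e+00] [0.42776666 0.90074362 0.49136858]
```

View pics/w1.png

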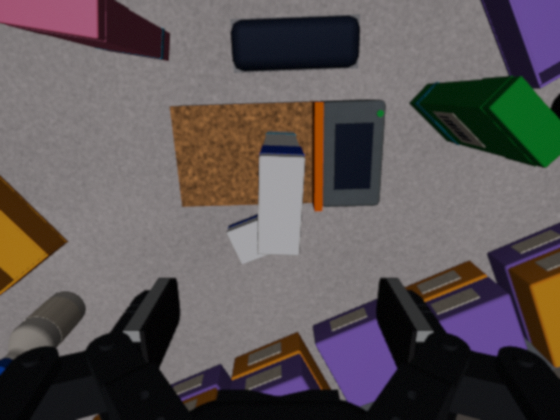

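View pics/s1.png

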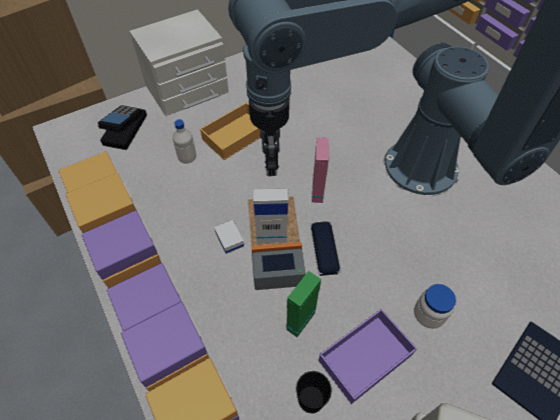

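```bash
python3 - <<'E'
from h import *
z=np.load('last_wrist.npz');p=ctrl.camera_params('wrist');K=p['mtx'];T=p['tool_from_camera'];d=z['d']
v,u=np.mgrid[:420,:560]
P=np.stack([(u-K[0,2])/K[0,0]*d,(v-K[1,2])/K[1,1]*d,d],-1)@T[:3,:3].T+T[:3,3]
m=(d>0)&(d<.19)&(v>250)
for s in (-1,1):
    Q=P[m&(P[...,0]*s>.02)]
    print(s,len(Q)); 
    zt=Q[:,2].max(); print('tipz',np.percentile(Q[:,2],[90,99,100]))
    for a in np.arange(-.05,.03,.01):
        q=Q[(Q[:,2]>=a)&(Q[:,2]<a+.01)]
        if len(q): print(round(a,3),len(q),q[:,:2].min(0).round(4),q[:,:2].max(0).round(4))
for v0,u0 in [(285,170),(300,170),(282,155),(330,175),(285,385),(330,385)]: print(v0,u0,d[v0,u0],P[v0,u0].round(4))
E
```

```text
-1 15647
tipz [-0.0412857  -0.02414733 -0.01856536]
-0.05 1102 [-0.0568 -0.0126] [-0.0423  0.0113]
-0.04 883 [-0.0566 -0.0124] [-0.0424  0.011 ]
-0.03 549 [-0.0559 -0.0125] [-0.0423  0.011 ]
-0.02 11 [-0.0433 -0.0085] [-0.0429  0.0055]
1 15785
tipz [-0.04132417 -0.02409938 -0.01849148]
-0.05 1091 [ 0.0418 -0.0126] [0.0566 0.0107]
-0.04 892 [ 0.0419 -0.0122] [0.0563 0.0109]
-0.03 544 [ 0.0419 -0.0122] [0.0552 0.0105]
-0.02 13 [ 0.0424 -0.0063] [0.0429 0.0082]
285 170 0.13724291 [-0.0429 -0.0108 -0.0283]
300 170 0.13736083 [-0.0429 -0.0051 -0.0301]
282 155 0.13852757 [-0.0493 -0.0113 -0.0267]
330 175 0.14481367 [-0.0432  0.011  -0.0276]
285 385 0.13789594 [ 0.0427 -0.0104 -0.0277]
330 385 0.13679916 [ 0.0423  0.0059 -0.0343]
```

```bash
python3 - <<'E'
from h import *
im,P,d=cloud('wrist')
for v,u in [(170,282),(200,280),(240,280),(155,340),(120,240),(150,200),(50,200)]: print(v,u,P[v,u].round(4),im[v,u])
m=(d>.19)&(P[...,2]>.225)&(P[...,2]<.25)&(abs(P[...,1])<.1); Q=P[m]
r=cv2.minAreaRect((Q[:,:2]*1000).astype(np.float32));print(len(Q),Q[:,2].mean(),r,cv2.boxPoints(r))
im,P,d=cloud('scene')
m=(d>0)&(abs(P[...,0]-.544)<.1)&(abs(P[...,1]-.0156)<.1)&(P[...,2]>.27)
Q=P[m];print(np.percentile(Q[:,2],[0,1,5,50]))
v,u=np.where(m);k=Q[:,2].argsort()[:8];print(np.c_[v[k],u[k]],Q[k])
E
```

```text
170 282 [0.5195 0.0314 0.239 ] [163 162 166]
200 280 [0.5397 0.0196 0.2389] [163 162 165]
240 280 [0.5695 0.0047 0.2386] [163 163 166]
155 340 [0.5661 0.0885 0.0753] [13 19 32]
120 240 [ 0.4761 -0.0031  0.0484] [101  68  39]
150 200 [ 0.4858 -0.0665  0.0492] [131  89  51]
50 200 [ 0.3758 -0.0133 -0.0006] [124 120 120]
4442 0.2388058710179231 ((544.8670654296875, 16.610454559326172), (34.278358459472656, 80.2806167602539), 61.432918548583984) [[501.4178    20.752422]
 [571.92487  -17.636753]
 [588.31635   12.468487]
 [517.80927   50.857662]]
[0.36569591 0.41931955 0.46514034 0.66570277]
[[175 275]
 [175 266]
 [174 275]
 [175 267]
 [174 276]
 [174 267]
 [174 266]
 [173 267]] [[0.55831357 0.06266742 0.36569591]
 [0.57475878 0.05463905 0.36746046]
 [0.55779198 0.06179676 0.36764331]
 [0.57320761 0.05603295 0.36795459]
 [0.55742243 0.06520155 0.37093447]
 [0.57336266 0.05645049 0.37163663]
 [0.57557298 0.05630073 0.37283274]
 [0.57279768 0.0555361  0.3734885 ]]
```

Emit:
servo_tool(
  increments="0 0 3 0 1;0 0 3 0 1;0 0 3 0 1;0 0 2 0 1;0 0 1.3 0 1;0 0 1 0 1;0 0 0 0 1",
)

```text
time_s: 3.2
eef_pos: [0.5445, 0.0156, 0.2109]
eef_rot: [-0.0, 0.851, 0.525, -0.0]
wrist_force: [-0.1, -0.3, 0.1]
opening: 1.004
```

```bash
python3 - <<'E'
from h import *
o=ctrl.get_obs();print(o['eef_pos'],o['eef_rot'],o['wrist_force'])
cam('wrist','w2.png');im,d,p=cam('scene')
cv2.imwrite('pics/s2.png',cv2.resize(im[90:290,170:370],None,fx=3,fy=3,interpolation=cv2.INTER_CUBIC)[:,:,::-1])
E
```

```text
[0.54446411 0.01557091 0.21094035] [-1.86759404e-04  8.50853215e-01  5.25403395e-01 -2.11171977e-04] [-0.05775708 -0.33482911  0.05439835]
```

View pics/w2.png

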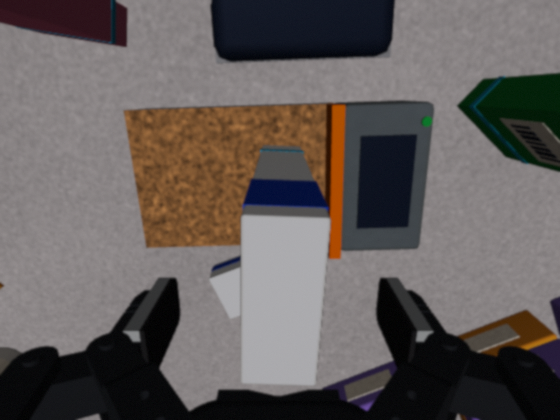

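View pics/s2.png

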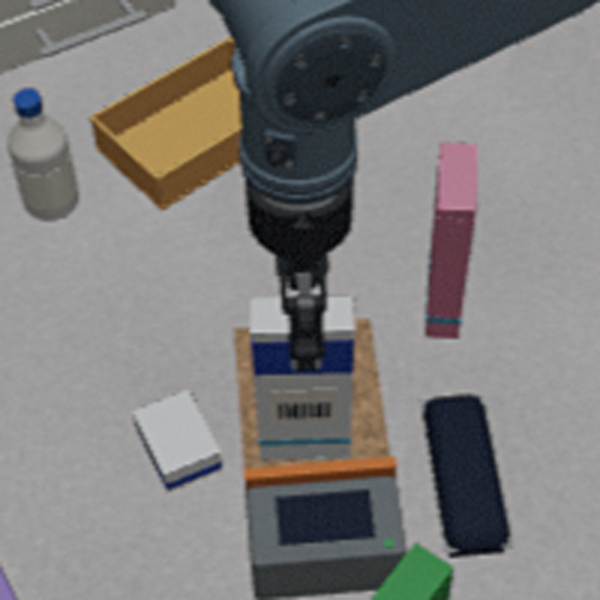

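Emit:
servo_tool(
  increments="0 0 0.2 0 0.65;0 0 0.2 0 0.65;0 0 0 0 0.65;0 0 0 0 0.65;-0.4 0 0 0 0.65;-0.4 0 0 0 0.65;-0.4 0 0 0 0.65;-0.4 0 0 0 0.65;-0.4 0 0 0 0.65;0 0 0 0 0.65",
)

```text
time_s: 4.55
eef_pos: [0.5356, -0.0029, 0.2072]
eef_rot: [0.0, 0.851, 0.525, -0.0]
wrist_force: [0.3, -0.4, 0.0]
opening: 0.651
```

```bash
cat >> h.py <<'E'
def both(tag):
    o=ctrl.get_obs();print(o['time_s'],o['eef_pos'].round(4),o['wrist_force'].round(2))
    a,_,_=cam('wrist');im,d,p=cam('scene')
    b=cv2.resize(im[90:290,170:370],(420,420),interpolation=cv2.INTER_CUBIC)
    m=np.hstack([a,b]);m=cv2.resize(m,(800,343),interpolation=cv2.INTER_AREA)
    cv2.imwrite('pics/%s.png'%tag,m[:,:,::-1])
E
python3 -c "
from h import *
both('b1')"
```

```text
4.55 [ 0.5356 -0.0029  0.2072] [ 0.27 -0.4   0.  ]
```

View pics/b1.png

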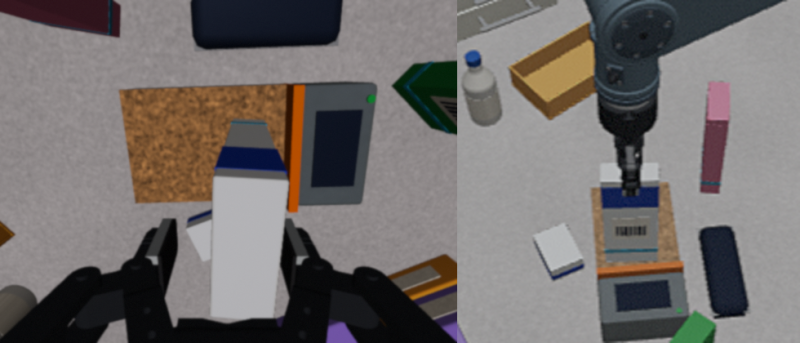

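Emit:
servo_tool(
  increments="-0.4 0 0 0 0.65;-0.4 0 0 0 0.65;-0.3 0 0 0 0.65;0 0 0 0 0.65",
)

```text
time_s: 5.15
eef_pos: [0.5307, -0.0127, 0.2072]
eef_rot: [0.0, 0.851, 0.525, 0.0]
wrist_force: [-0.4, 0.2, -0.1]
opening: 0.651
```

```bash
cat >> h.py <<'E'
SX=np.array([.42,.9075,0]);SY=np.array([-.9075,.42,0]);S0=np.array([.523,-.0130,0])
def topface(n='wrist'):
    im,P,d=cloud(n); hsv=cv2.cvtColor(im,cv2.COLOR_RGB2HSV)
    m=(d>.1)&(hsv[...,1]<30)&(hsv[...,2]>110)&(P[...,2]>.13)&(P[...,2]<.29)
    k,l,st,c=cv2.connectedComponentsWithStats(cv2.erode(m.astype(np.uint8),np.ones((3,3))))
    i=1+st[1:,4].argmax(); Q=P[l==i]; c=Q.mean(0); w,V=np.linalg.eigh(np.cov((Q-c).T)); nn=V[:,0]*np.sign(V[2,0])
    S=(Q-S0)@np.c_[SX,SY]
    print('top n',len(Q),'tilt',np.degrees(np.arctan2(-nn@SX,nn[2])).round(1),'side',np.degrees(np.arctan2(nn@SY,nn[2])).round(1),'c stand',((c-S0)@SX).round(4),((c-S0)@SY).round(4),c[2].round(4),'xrange',S[:,0].min().round(4),S[:,0].max().round(4),'z',Q[:,2].min().round(4),Q[:,2].max().round(4))
E
python3 -c "
from h import *
both('b2');topface()"
```

```text
5.15 [ 0.5307 -0.0127  0.2072] [-0.4   0.22 -0.08]
top n 13816 tilt 7.6 side 0.6 c stand 0.0113 -0.0014 0.2397 xrange -0.0076 0.0298 z 0.2352 0.2437
```

View pics/b2.png

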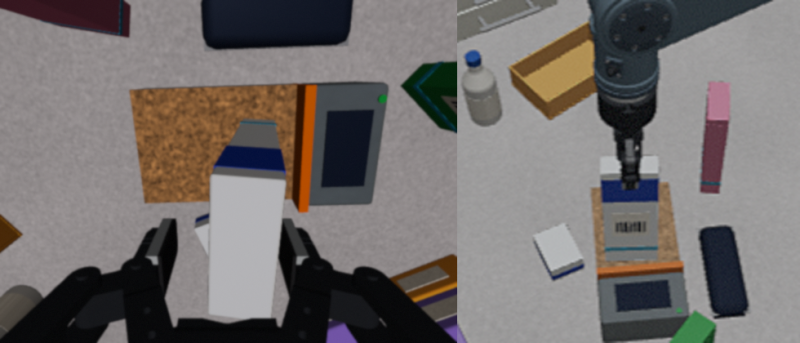

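Emit:
servo_tool(
  increments="-0.3 0 0.1 0 0.65;-0.2 0 0.1 0 0.65;-0.2 0 0.1 0 0.65;-0.2 0 0.1 0 0.65;-0.1 0 0.1 0 0.65;0 0 0 0 0.65;0 0 0 0 0.65",
)

```text
time_s: 6.12
eef_pos: [0.5264, -0.0213, 0.2022]
eef_rot: [-0.0, 0.851, 0.525, 0.0]
wrist_force: [0.4, 1.3, 0.4]
opening: 0.653
```

```bash
python3 -c "
from h import *
both('b3');topface()"
```

```text
6.125 [ 0.5264 -0.0213  0.2022] [0.42 1.28 0.44]
top n 13394 tilt 16.0 side 1.1 c stand -0.0161 0.0004 0.2366 xrange -0.0353 0.0013 z 0.2301 0.2425
```

View pics/b3.png

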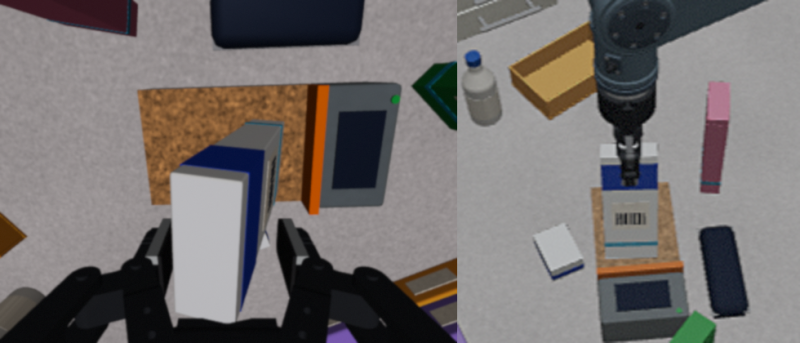

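Emit:
servo_tool(
  increments="-0.1 0 0.18 0 0.7;-0.1 0 0.18 0 0.75;-0.1 0 0.18 0 0.8;-0.1 0 0.2 0 0.85;-0.1 0 0.2 0 0.9;-0.1 0 0.2 0 0.95;-0.1 0 0.2 0 1;0 0 0 0 1;0 0 0 0 1",
)

```text
time_s: 7.35
eef_pos: [0.5232, -0.0276, 0.1888]
eef_rot: [-0.0, 0.851, 0.525, 0.0]
wrist_force: [-1.1, -0.1, -0.0]
opening: 0.999
```

```bash
python3 -c "
from h import *
both('b4');topface();print(ctrl.get_obs()['opening'])"
```

```text
7.35 [ 0.5232 -0.0276  0.1888] [-1.1  -0.11 -0.03]
top n 13013 tilt 22.6 side 1.6 c stand -0.0382 0.0045 0.2308 xrange -0.0568 -0.0183 z 0.2227 0.2381
0.9967823394803604
```

View pics/b4.png

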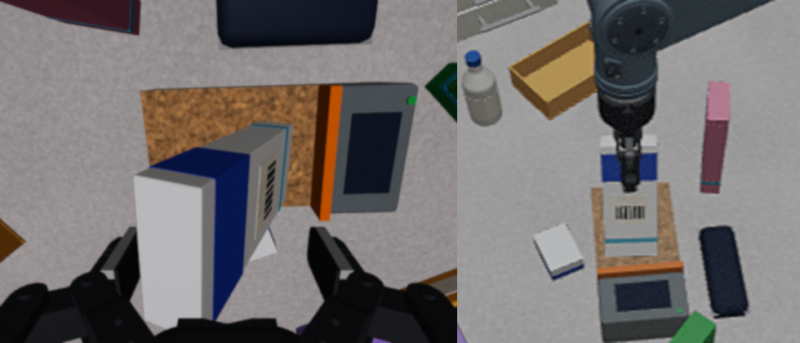

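```bash
python3 - <<'E'
from h import *
z=np.load('last_wrist.npz');p=ctrl.camera_params('wrist');K=p['mtx'];T=p['tool_from_camera'];d=z['d']
v,u=np.mgrid[:420,:560]
P=np.stack([(u-K[0,2])/K[0,0]*d,(v-K[1,2])/K[1,1]*d,d],-1)@T[:3,:3].T+T[:3,3]
for vv in (340,360,380,390,395,400,405,410,415,419):
    print(vv,[ (uu,P[vv,uu].round(3).tolist()) for uu in (110,160,230,280,330)])
E
```

```text
340 [(110, [-0.049, -0.014, -0.065]), (160, [-0.043, 0.002, -0.045]), (230, [-0.017, 0.001, -0.046]), (280, [0.001, 0.023, -0.019]), (330, [0.061, 0.193, 0.19])]
360 [(110, [-0.047, -0.012, -0.071]), (160, [-0.043, 0.008, -0.048]), (230, [-0.018, 0.011, -0.045]), (280, [0.001, 0.036, -0.017]), (330, [0.063, 0.221, 0.189])]
380 [(110, [-0.041, -0.017, -0.083]), (160, [-0.029, -0.017, -0.083]), (230, [-0.018, 0.02, -0.045]), (280, [0.002, 0.253, 0.189]), (330, [0.064, 0.253, 0.189])]
390 [(110, [-0.039, -0.018, -0.087]), (160, [-0.028, -0.017, -0.086]), (230, [-0.012, -0.011, -0.079]), (280, [0.002, 0.27, 0.191]), (330, [0.013, -0.011, -0.08])]
395 [(110, [-0.038, -0.017, -0.087]), (160, [-0.027, -0.017, -0.087]), (230, [-0.012, -0.011, -0.082]), (280, [0.0, -0.011, -0.081]), (330, [0.013, -0.01, -0.081])]
400 [(110, [-0.038, -0.017, -0.088]), (160, [-0.027, -0.018, -0.089]), (230, [-0.012, -0.011, -0.083]), (280, [0.0, -0.011, -0.083]), (330, [0.013, -0.011, -0.083])]
405 [(110, [-0.04, -0.013, -0.086]), (160, [-0.026, -0.018, -0.09]), (230, [-0.011, -0.012, -0.086]), (280, [0.0, -0.011, -0.084]), (330, [0.013, -0.01, -0.084])]
410 [(110, [-0.041, -0.01, -0.085]), (160, [-0.026, -0.017, -0.091]), (230, [-0.012, -0.011, -0.086]), (280, [0.0, -0.01, -0.085]), (330, [0.012, -0.012, -0.086])]
415 [(110, [-0.041, -0.008, -0.085]), (160, [-0.025, -0.018, -0.093]), (230, [-0.011, -0.012, -0.088]), (280, [0.0, -0.011, -0.087]), (330, [0.012, -0.012, -0.088])]
419 [(110, [-0.042, -0.005, -0.083]), (160, [-0.026, -0.016, -0.092]), (230, [-0.011, -0.012, -0.089]), (280, [0.0, -0.012, -0.089]), (330, [0.012, -0.011, -0.088])]
```

```bash
cat > swing.py <<'E'
import numpy as np
N=9; ph=np.linspace(0,1.54,N+1)
def tcp(p): 
    h=7.25*np.cos(p)+11.5*np.sin(p)
    return np.array([7.25-h,0])+49.75*np.array([np.cos(p),-np.sin(p)])
for i in range(N):
    d=tcp(ph[i+1])-tcp(ph[i]); p=ph[i]
    ex=np.array([np.cos(p),-np.sin(p)]); ey=np.array([-np.sin(p),-np.cos(p)])
    print((d@ex/10).round(2),(d@ey/10).round(2),0,(ph[i+1]-p).round(3))
E
python3 swing.py
```

```text
-0.26 0.85 0 0.171
-0.23 0.87 0 0.171
-0.19 0.89 0 0.171
-0.15 0.89 0 0.171
-0.12 0.88 0 0.171
-0.08 0.86 0 0.171
-0.06 0.83 0 0.171
-0.05 0.79 0 0.171
-0.05 0.75 0 0.171
```

Emit:
servo_tool(
  increments="-0.14 0.42 0 0.0855 1;-0.12 0.43 0 0.0855 1;-0.12 0.43 0 0.0855 1;-0.11 0.44 0 0.0855 1;0 0 0 0 1",
)

```text
time_s: 8.07
eef_pos: [0.5348, -0.0414, 0.1888]
eef_rot: [0.0, 0.928, 0.373, -0.0]
wrist_force: [-1.0, -0.2, 0.7]
opening: 0.998
```

```bash
python3 -c "
from h import *
both('b5');topface()
o=ctrl.get_obs();q=o['eef_rot'];r=R.from_quat(np.r_[q[1:],q[0]]).as_matrix();print(np.degrees(np.arctan2(r[1,0],r[0,0])),o['q'])
f=r@np.array([-.04975,0,0])+o['eef_pos'];r0=np.array([np.cos(np.radians(63.3)),np.sin(np.radians(63.3)),0])
print('finger',f, 'start',np.array([.5232,-.0276,.1888])-.04975*r0)
"
```

```text
8.075 [ 0.5348 -0.0414  0.1888] [-0.99 -0.23  0.66]
top n 16226 tilt 15.2 side 1.0 c stand -0.0361 0.0014 0.2307 xrange -0.0587 -0.0195 z 0.2223 0.2377
43.875186365136294 [-2.98396856e-01  1.29536024e-01  1.73998547e+00  1.04331977e-05
  1.27212659e+00 -1.06416639e+00]
finger [ 0.49878971 -0.07568002  0.18879781] start [ 0.50084638 -0.07204523  0.1888    ]
```

View pics/b5.png

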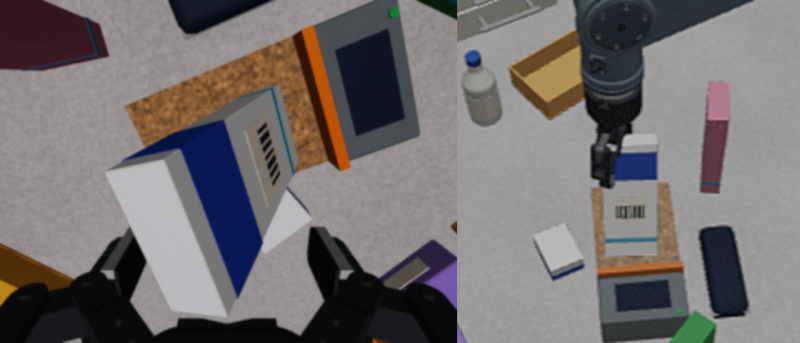

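Emit:
servo_tool(
  increments="-0.1 0.44 0 0.0855 1;-0.09 0.45 0 0.0855 1;-0.08 0.45 0 0.0855 1;-0.07 0.45 0 0.0855 1;-0.06 0.44 0 0.0855 1;-0.06 0.44 0 0.0855 1;-0.05 0.43 0 0.0855 1;-0.04 0.43 0 0.0855 1;0 0 0 0 1",
)

```text
time_s: 9.3
eef_pos: [0.5455, -0.0749, 0.1888]
eef_rot: [-0.0, 0.999, 0.041, -0.0]
wrist_force: [0.3, 0.3, 0.1]
opening: 1.0
```

```bash
cat >>h.py <<'E'
def fing():
    o=ctrl.get_obs();q=o['eef_rot'];r=R.from_quat(np.r_[q[1:],q[0]]).as_matrix();print('yaw',np.degrees(np.arctan2(r[1,0],r[0,0])).round(2),'q',o['q'].round(2))
    f=o['eef_pos']; print('tcp stand',((f-S0)@SX).round(4),((f-S0)@SY).round(4),f[2].round(4),'F stand',(o['wrist_force']@SX).round(2),(o['wrist_force']@SY).round(2),o['wrist_force'][2].round(2))
E
python3 -c "
from h import *
both('b6');topface();fing()
"
```

```text
9.3 [ 0.5455 -0.0749  0.1888] [0.28 0.29 0.13]
top n 17948 tilt 13.7 side 0.9 c stand -0.0355 -0.0008 0.2306 xrange -0.0597 -0.0203 z 0.2216 0.2374
yaw 4.73 q [-0.35  0.16  1.7   0.    1.28 -0.43]
tcp stand -0.0465 -0.0463 0.1888 F stand 0.09 0.24 0.38
```

View pics/b6.png

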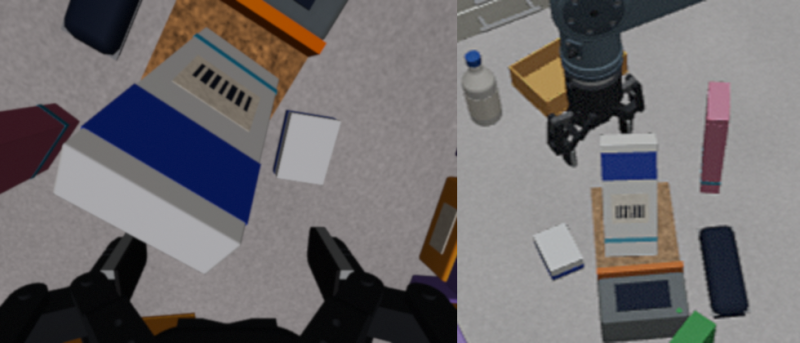

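Emit:
servo_tool(
  increments="-0.03 0.42 0 0.086 1;-0.03 0.41 0 0.086 1;-0.02 0.4 0 0.086 1;-0.02 0.39 0 0.086 1;-0.02 0.38 0 0.086 1;-0.03 0.37 0 0.086 1;0 0 0 0 1",
)

```text
time_s: 10.28
eef_pos: [0.5411, -0.0978, 0.1888]
eef_rot: [-0.0, 0.977, -0.215, -0.0]
wrist_force: [-0.4, -0.0, -0.2]
opening: 1.003
```

```bash
python3 -c "
from h import *
both('b7');topface();topface('scene');fing()
"
```

```text
10.275 [ 0.5411 -0.0978  0.1888] [-0.45 -0.04 -0.25]
top n 17834 tilt 15.6 side 0.8 c stand -0.0363 -0.004 0.2307 xrange -0.0591 -0.0204 z 0.2211 0.2376
top n 2253 tilt 0.0 side -0.0 c stand -0.6402 -0.255 0.2216 xrange -0.7743 -0.5156 z 0.2149 0.2283
yaw -24.82 q [-0.39  0.16  1.71  0.    1.28  0.04]
tcp stand -0.0693 -0.0521 0.1888 F stand -0.68 0.35 0.02
```

View pics/b7.png

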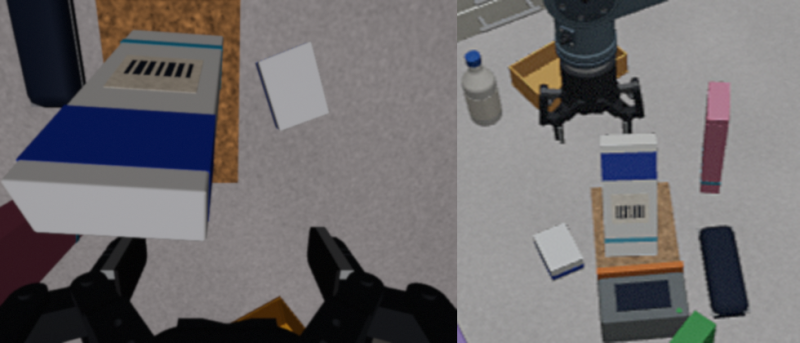

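Emit:
servo_tool(
  increments="-0.5 0 -0.06 0 0.93;-0.5 0 -0.06 0 0.87;-0.5 0 -0.06 0 0.8;-0.5 0 -0.06 0 0.74;-0.5 0 -0.06 0 0.67;-0.5 0 -0.06 0 0.6;-0.5 0 -0.06 0 0.54;-0.5 0 -0.06 0 0.47;-0.5 0 -0.06 0 0.4;-0.5 0 -0.06 0 0.35",
)

```text
time_s: 11.62
eef_pos: [0.4955, -0.0767, 0.1948]
eef_rot: [0.0, 0.976, -0.216, -0.0]
wrist_force: [0.6, -1.2, -0.4]
opening: 0.353
```

Emit:
servo_tool(
  increments="0 0 0 0 0.35;0 0 0 0 0.35",
)

```text
time_s: 11.88
eef_pos: [0.4958, -0.0767, 0.1948]
eef_rot: [-0.0, 0.976, -0.216, -0.0]
wrist_force: [-0.2, 0.9, 0.2]
opening: 0.351
```

```bash
python3 -c "
from h import *
both('b8');topface();fing()
"
```

```text
11.875 [ 0.4958 -0.0767  0.1948] [-0.16  0.85  0.17]
top n 17870 tilt 12.6 side 5.2 c stand -0.0329 0.018 0.2318 xrange -0.0672 -0.0066 z 0.2235 0.2389
yaw -24.98 q [-0.39  0.05  1.82  0.    1.28  0.05]
tcp stand -0.0693 -0.0022 0.1947 F stand -0.09 -0.73 -1.03
```

View pics/b8.png

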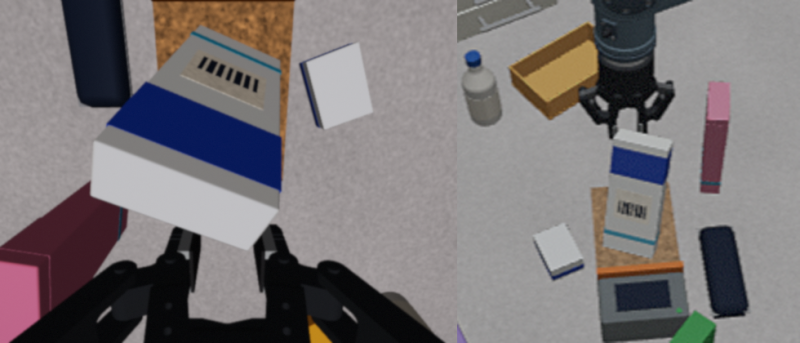

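```bash
cat >> h.py <<'E'
def carton():
    """label face plane (blue band + grey) and top face -> axes"""
    im,P,d=cloud('wrist'); g=im.max(-1).astype(int)
    hsv=cv2.cvtColor(im,cv2.COLOR_RGB2HSV)
    blue=(d>.1)&(hsv[...,0]>105)&(hsv[...,0]<130)&(hsv[...,1]>150)&(im[...,2]>60)&(P[...,2]>.07)
    k,l,st,_=cv2.connectedComponentsWithStats(cv2.erode(blue.astype(np.uint8),np.ones((3,3))))
    Q=P[l==1+st[1:,4].argmax()]; c=Q.mean(0); w,V=np.linalg.eigh(np.cov((Q-c).T)); nx=V[:,0]*np.sign(V[:,0]@SX+V[2,0])
    res=np.sqrt(w[0])
    # carton y: long axis of the band
    ey=V[:,2]*np.sign(V[:,2]@SY)
    ez=np.cross(nx,ey)
    theta=np.degrees(np.arcsin(nx[2]))
    S=lambda p:np.array([(p-S0)@SX,(p-S0)@SY,p[2]]).round(4)
    # extent of the band along ez/ey
    a=(Q-c)@ez; b=(Q-c)@ey
    print('carton: n',len(Q),'flat',res.round(5),'theta',theta.round(1),'band c',S(c),'ey stand',[round(float(ey@v),3) for v in (SX,SY,np.array([0,0,1]))],'ez stand',[round(float(ez@v),3) for v in (SX,SY,np.array([0,0,1]))],'band z',np.percentile(a,[1,99]).round(3),'y',np.percentile(b,[1,99]).round(3))
    # label face points along ez up: extent from top
    D=(P-c); m=(d>.1)&(abs(D@nx)<.004)&(abs(D@ey)<.03)&((D@ez)<.06)&((D@ez)>-.2)
    print(' face z range rel band', np.percentile((D@ez)[m],[0.5,99.5]).round(4))
    return c,nx,ey,ez
E
python3 -c "
from h import *
carton()"
```

```text
carton: n 11482 flat 0.00036 theta 22.7 band c [-0.0128  0.0094  0.208 ] ey stand [0.378, 0.926, 0.003] ez stand [-0.358, 0.143, 0.923] band z [-0.023  0.018] y [-0.04   0.037]
 face z range rel band [-0.1737  0.0326]
```

Emit:
servo_tool(
  increments="0 0 0 0 0.32;-0.12 0 -0.03 0 0.29;-0.12 0 -0.04 0 0.26;-0.13 0 -0.03 0 0.23;-0.13 0 -0.04 0 0.2;-0.13 0 -0.03 0 0.17;-0.13 0 -0.04 0 0.14;-0.13 0 -0.03 0 0.11;-0.12 0 -0.04 0 0.1;-0.05 0 0 0 0.1",
)

```text
time_s: 13.22
eef_pos: [0.4861, -0.0723, 0.1976]
eef_rot: [0.0, 0.976, -0.216, 0.0]
wrist_force: [-0.4, -0.5, 0.4]
opening: 0.107
```

```bash
python3 -c "
from h import *
both('b9');fing();carton()
"
```

```text
13.225 [ 0.4861 -0.0723  0.1976] [-0.38 -0.49  0.44]
yaw -24.98 q [-0.39  0.02  1.84 -0.    1.28  0.05]
tcp stand -0.0693 0.0085 0.1976 F stand -0.29 -0.87 0.41
carton: n 9467 flat 0.00029 theta 19.7 band c [-0.003   0.0158  0.2097] ey stand [0.602, 0.799, -0.0] ez stand [-0.269, 0.203, 0.941] band z [-0.023  0.018] y [-0.041  0.036]
 face z range rel band [-0.172   0.0324]
```

View pics/b9.png

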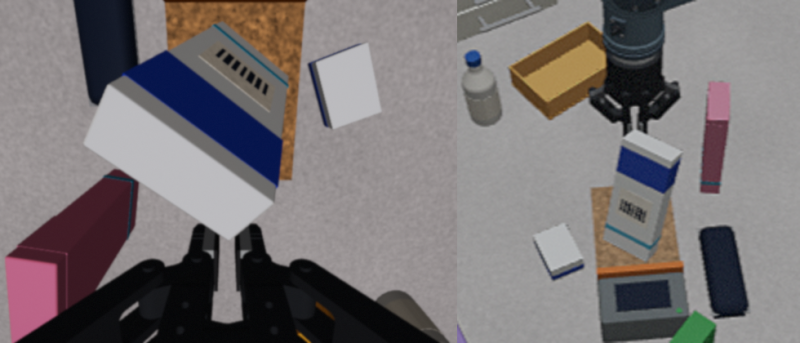

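Emit:
servo_tool(
  increments="0.2 -0.26 -0.06 0 0.1;0.2 -0.26 -0.06 0 0.1;0.2 -0.26 -0.06 0 0.1;0.2 -0.26 -0.06 0 0.1;0 0 0 0 0.1",
)

```text
time_s: 13.95
eef_pos: [0.498, -0.0661, 0.2]
eef_rot: [-0.0, 0.976, -0.216, -0.0]
wrist_force: [-0.3, -1.3, 0.5]
opening: 0.101
```

```bash
python3 -c "
from h import *
both('b10');fing();carton()
"
```

```text
13.95 [ 0.498  -0.0661  0.2   ] [-0.27 -1.29  0.54]
yaw -24.97 q [-0.37  0.04  1.81 -0.    1.29  0.07]
tcp stand -0.0589 0.0005 0.1999 F stand -1.09 -0.45 0.28
carton: n 7842 flat 0.00025 theta 15.5 band c [0.0063 0.0084 0.2112] ey stand [0.602, 0.799, 0.004] ez stand [-0.215, 0.157, 0.964] band z [-0.022  0.018] y [-0.04   0.036]
 face z range rel band [-0.1695  0.0321]
```

View pics/b10.png

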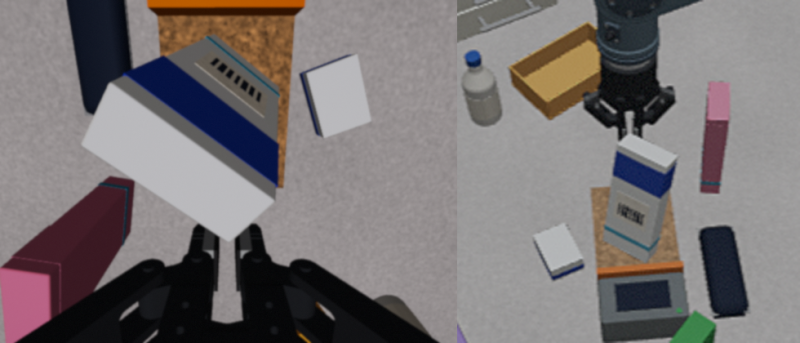

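Emit:
servo_tool(
  increments="0.2 -0.26 -0.06 0 0.1;0.2 -0.26 -0.06 0 0.1;0.2 -0.26 -0.06 0 0.1;0.2 -0.26 -0.06 0 0.1;0.2 -0.26 -0.02 0 0.1;0.2 -0.26 0 0 0.1;0 0 0 0 0.1",
)

```text
time_s: 14.92
eef_pos: [0.5155, -0.0571, 0.2025]
eef_rot: [-0.0, 0.976, -0.216, -0.0]
wrist_force: [-0.8, -0.5, 0.8]
opening: 0.1
```

```bash
python3 -c "
from h import *
both('b11');fing();carton()
"
```

```text
14.925 [ 0.5155 -0.0571  0.2025] [-0.77 -0.46  0.8 ]
yaw -24.97 q [-0.34  0.08  1.77 -0.    1.3   0.1 ]
tcp stand -0.0433 -0.0116 0.2025 F stand -0.71 -0.73 -0.23Traceback (most recent call last):
  File "<string>", line 3, in <module>
    both('b11');fing();carton()
                       ~~~~~~^^
  File "h.py", line 41, in carton
    Q=P[l==1+st[1:,4].argmax()]; c=Q.mean(0); w,V=np.linalg.eigh(np.cov((Q-c).T)); nx=V[:,0]*np.sign(V[:,0]@SX+V[2,0])
             ~~~~~~~~~~~~~~~^^
ValueError: attempt to get argmax of an empty sequence
```

View pics/b11.png

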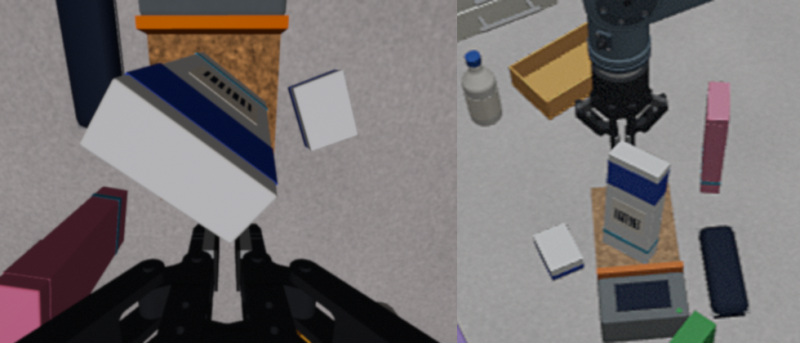

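Emit:
servo_tool(
  increments="0.2 -0.26 0 0 0.1;0.2 -0.26 0 0 0.1;0.2 -0.26 0 0 0.1;0.2 -0.26 0 0 0.1;0.2 -0.26 0 0 0.1;0 0 0 0 0.1;0 0 0 0 0.1",
)

```text
time_s: 15.9
eef_pos: [0.5298, -0.0496, 0.2025]
eef_rot: [0.0, 0.976, -0.216, -0.0]
wrist_force: [1.5, 0.3, 0.9]
opening: 0.101
```

```bash
sed -i 's/im\[...,2\]>60/im[...,2]>30/' h.py; python3 -c "
from h import *
both('b12');fing();topface();carton()
"
```

```text
15.9 [ 0.5298 -0.0496  0.2025] [1.47 0.27 0.87]
yaw -24.98 q [-0.32  0.11  1.74  0.    1.3   0.12]
tcp stand -0.0304 -0.0216 0.2026 F stand 0.08 -0.22 -0.15
top n 20155 tilt 2.6 side 2.1 c stand 0.0194 -0.0013 0.2398 xrange -0.0188 0.0538 z 0.2368 0.2426
carton: n 3428 flat 0.00013 theta 3.4 band c [ 0.0338 -0.012   0.2108] ey stand [0.603, 0.798, 0.013] ez stand [-0.054, 0.025, 0.998] band z [-0.021  0.016] y [-0.04   0.035]
 face z range rel band [-0.1629  0.0312]
```

View pics/b12.png

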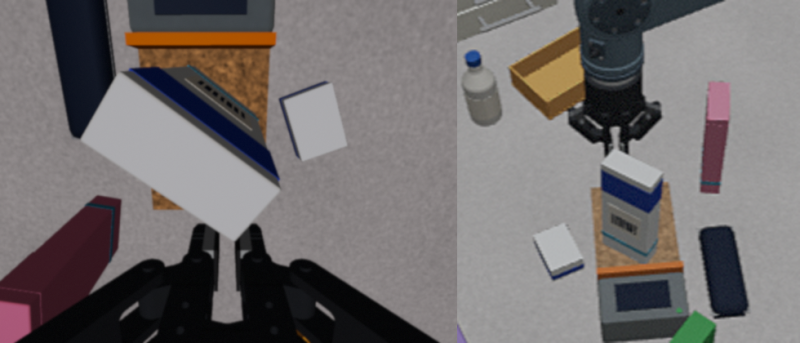

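Emit:
servo_tool(
  increments="0.1 -0.26 0 0 0.1;0.1 -0.26 0 0 0.1;0 0 0 0 0.1;0 2 0 0 0.1;0 3 0 0 0.1;0 2 0 0 0.1;0 0 -2 0 0.1;0 0 -4 0 0.1;0 0 -4 0 0.5;0 0 0 0 1",
)

```text
time_s: 17.25
eef_pos: [0.5061, -0.11, 0.3065]
eef_rot: [0.001, 0.976, -0.216, 0.003]
wrist_force: [-0.8, -0.2, -0.4]
opening: 0.52
```

```bash
python3 -c "
from h import *
both('b13');fing();topface()
im,P,d=cloud('wrist')
m=(d>.19)&(P[...,2]>.225)&(P[...,2]<.25)&(abs(P[...,1])<.15); Q=P[m]
r=cv2.minAreaRect((Q[:,:2]*1000).astype(np.float32));print(len(Q),Q[:,2].mean(),r,cv2.boxPoints(r))
"
```

```text
17.25 [ 0.5061 -0.11    0.3065] [-0.8  -0.22 -0.39]
yaw -24.98 q [-0.44 -0.01  1.65  0.    1.5  -0.01]
tcp stand -0.0951 -0.0234 0.3025 F stand 0.33 0.9 -0.47
top n 5974 tilt -0.4 side -0.3 c stand 0.0176 -0.0154 0.2392 xrange -0.0128 0.0363 z 0.2365 0.2418
6162 0.23889812306535338 ((542.5360107421875, 5.083404541015625), (34.69200897216797, 80.11943817138672), 22.945056915283203) [[510.94525   35.211254]
 [542.1796   -38.569065]
 [574.1268   -25.044445]
 [542.8924    48.735874]]
```

View pics/b13.png

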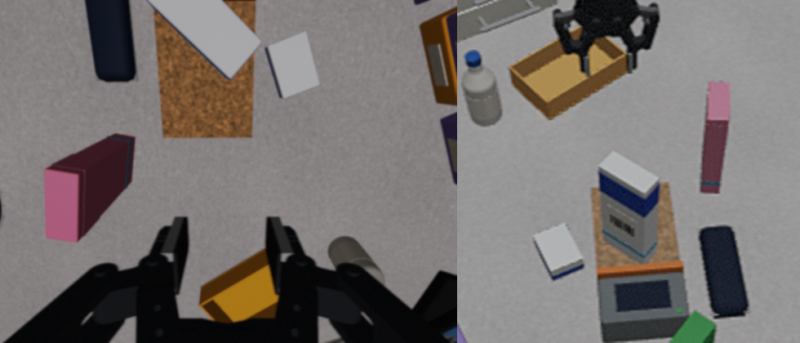

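Emit:
servo_tool(
  increments="0 0 0 -0.167 1;0 0 0 -0.167 1;0 0 0 -0.167 1;0 0 0 -0.167 1;0 0 0 -0.168 1;2.6 -3.06 0 0 1;2.6 -3.06 0 0 1;2.6 -3.06 0 0 1;0 0 0 0 1;0 0 0 0 1",
)

```text
time_s: 18.6
eef_pos: [0.5397, 0.0056, 0.3012]
eef_rot: [-0.0, 0.98, 0.199, -0.001]
wrist_force: [0.2, -0.5, 0.3]
opening: 1.0
```

```bash
cat >> h.py <<'E'
def toprect():
    im,P,d=cloud('wrist')
    m=(d>.1)&(P[...,2]>.228)&(P[...,2]<.25)&(im.min(-1)>100)
    k,l,st,_=cv2.connectedComponentsWithStats(m.astype(np.uint8)); i=1+st[1:,4].argmax(); Q=P[l==i]
    r=cv2.minAreaRect((Q[:,:2]*1000).astype(np.float32)); print('rect',len(Q),Q[:,2].mean().round(4),np.round(r[0],1),np.round(r[1],1),round(r[2],1))
    q=ctrl.get_obs(); e=q['eef_pos']*1000; R_=R.from_quat(np.r_[q['eef_rot'][1:],q['eef_rot'][0]]).as_matrix()
    print('tool offset mm',(R_.T@np.r_[np.array(r[0])-e[:2],0])[:2].round(1))
E
python3 -c "
from h import *
both('b14');fing();toprect()
"
```

```text
18.6 [0.5397 0.0056 0.3012] [ 0.17 -0.53  0.33]
yaw 22.86 q [-0.21  0.05  1.6  -0.    1.5  -0.61]
tcp stand 0.0233 -0.0078 0.3018 F stand 0.4 0.01 0.38
rect 5825 0.2391 [540.3   4.1] [34.  80.7] 22.9
tool offset mm [0.1 0.8]
```

View pics/b14.png

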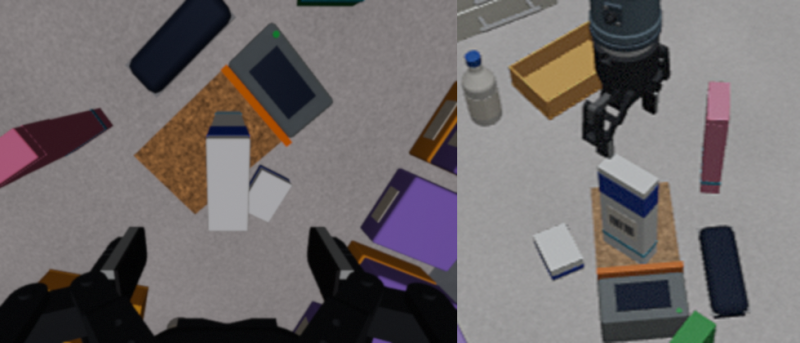

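Emit:
servo_tool(
  increments="0 0 3 0 1;0 0 3 0 1;0 0 2.5 0 1;0 0 1.2 0 1;0 0 0 0 0.7;0 0 0 0 0.47;0 0 0 0 0.47;0 0 0 0 0.47",
)

```text
time_s: 19.7
eef_pos: [0.5408, 0.0056, 0.2063]
eef_rot: [0.0, 0.98, 0.199, 0.001]
wrist_force: [0.6, -0.4, -0.4]
opening: 0.471
```

```bash
python3 -c "
from h import *
both('b15');fing();toprect()
"
```

```text
19.7 [0.5408 0.0056 0.2063] [ 0.55 -0.36 -0.39]
yaw 22.93 q [-0.21  0.12  1.71 -0.    1.31 -0.61]
tcp stand 0.0243 -0.0081 0.206 F stand 0.7 -0.51 -0.65
rect 14532 0.2391 [540.7   4.3] [34.1 81.5] 22.8
tool offset mm [-0.4  1.3]
```

View pics/b15.png

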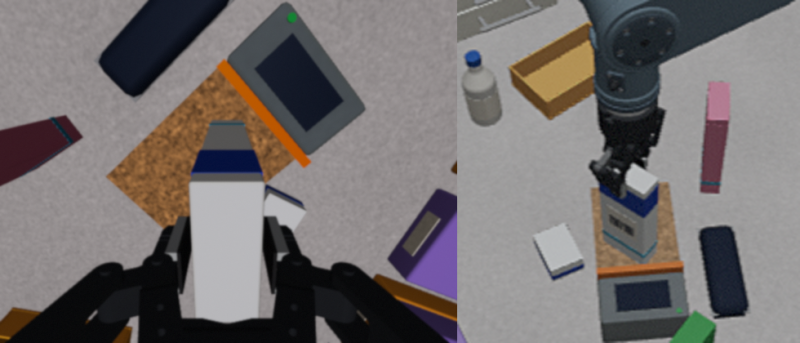

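Centred, with about 3 mm clearance on each side. I'll turn it gently back towards square.

Emit:
servo_tool(
  increments="0 0 0 -0.07 0.46;0 0 0 -0.07 0.46;0 0 0 -0.07 0.46;0 0 0 -0.07 0.46;0 0 0 -0.07 0.46;0 0 0 -0.07 0.46;0 0 0 -0.07 0.46;0 0 0 0 0.46",
)

```text
time_s: 20.8
eef_pos: [0.5405, 0.0057, 0.2057]
eef_rot: [0.0, 0.903, 0.43, 0.0]
wrist_force: [0.8, -0.1, -0.0]
opening: 0.466
```

```bash
python3 -c "
from h import *
both('b16');fing();toprect();topface()
"
```

```text
20.8 [0.5405 0.0057 0.2057] [ 0.76 -0.06 -0.02]
yaw 50.92 q [-0.21  0.12  1.71 -0.    1.31 -1.1 ]
tcp stand 0.0243 -0.0079 0.2057 F stand -0.12 0.04 0.21
rect 14645 0.2391 [541.6   5.9] [36.8 79.9] 39.3
tool offset mm [0.9 0.8]
top n 13521 tilt -0.0 side 0.0 c stand 0.0253 -0.0041 0.2391 xrange -0.0065 0.0551 z 0.2371 0.2413
```

View pics/b16.png

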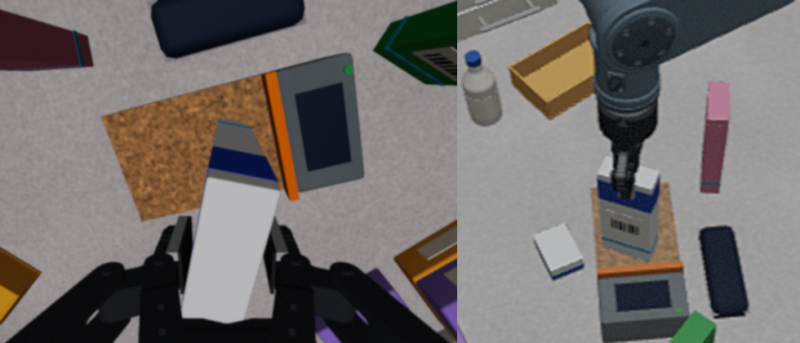

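Emit:
servo_tool(
  increments="0 0 0 -0.07 0.46;0 0 0 -0.07 0.46;0 0 0 -0.07 0.46;0 0 0 -0.07 0.46;0 0 0 -0.07 0.46;0 0 0 -0.07 0.46;0 0 0 -0.03 0.46;0 0 0 0 0.46",
)

```text
time_s: 21.9
eef_pos: [0.5404, 0.0057, 0.2056]
eef_rot: [0.0, 0.784, 0.621, 0.0]
wrist_force: [-0.5, 0.7, -0.6]
opening: 0.465
```

```bash
python3 -c "
from h import *
both('b17');fing();toprect();topface()
"
```

```text
21.9 [0.5404 0.0057 0.2056] [-0.53  0.73 -0.64]
yaw 76.71 q [-0.21  0.12  1.71 -0.    1.31 -1.55]
tcp stand 0.0243 -0.008 0.2056 F stand -0.7 -0.38 0.85
rect 14638 0.2391 [541.5   6.4] [36.7 79.9] 64.8
tool offset mm [0.9 0.9]
top n 13471 tilt -0.0 side 0.0 c stand 0.0238 -0.004 0.2391 xrange 0.0073 0.0408 z 0.2367 0.2413
```

Emit:
servo_tool(
  increments="0 0 0 0.1 0.55;0 0 0 0.104 0.65;0 -0.5 0 0 0.65;0 -0.5 0 0 0.65;0 -0.4 0 0 0.65;0 0 0 0 0.65;-0.5 0 0 0 0.65;-0.4 0 0 0 0.65;-0.4 0 0 0 0.65;-0.3 0 0 0 0.65",
)

```text
time_s: 23.25
eef_pos: [0.5209, -0.0033, 0.2056]
eef_rot: [0.0, 0.843, 0.538, 0.0]
wrist_force: [0.1, 0.3, 0.2]
opening: 0.652
```

Emit:
servo_tool(
  increments="-0.3 0 0 0 0.65;-0.3 0 0 0 0.65;-0.3 0 0 0 0.65;-0.3 0 0 0 0.65;0 0 0 0 0.65",
)

```text
time_s: 23.88
eef_pos: [0.5158, -0.014, 0.2056]
eef_rot: [0.0, 0.843, 0.538, -0.0]
wrist_force: [-0.2, 0.4, -0.1]
opening: 0.649
```

```bash
python3 -c "
from h import *
both('b18');fing();toprect();topface()
"
```

```text
23.875 [ 0.5158 -0.014   0.2056] [-0.17  0.44 -0.11]
yaw 65.08 q [-0.26  0.07  1.77  0.    1.3  -1.39]
tcp stand -0.0037 0.0061 0.2056 F stand -0.37 -0.75 -0.51
rect 11391 0.2397 [526.4  -8.6] [36.6 66.3] 64.7
tool offset mm [9.1 7.4]
top n 10596 tilt 6.0 side 0.1 c stand 0.0039 0.0028 0.2398 xrange -0.0124 0.0207 z 0.2362 0.243
```

View pics/b18.png

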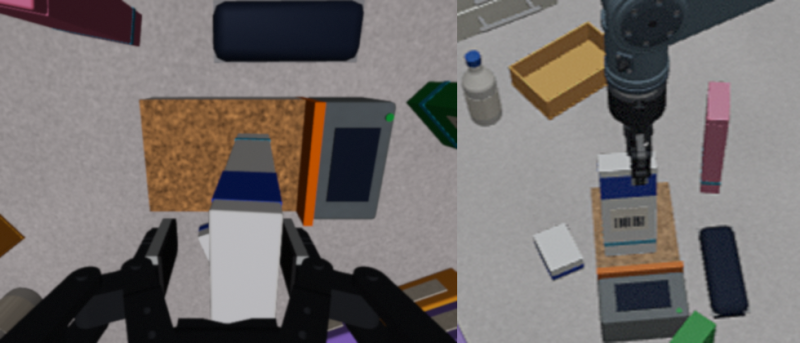

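Emit:
servo_tool(
  increments="-0.4 0 0 0 0.65;-0.3 0 0.1 0 0.65;-0.3 0 0.1 0 0.65;-0.2 0 0.1 0 0.65;-0.2 0 0.1 0 0.65;0 0 0.1 0 0.65;0 0 0 0 0.65",
)

```text
time_s: 24.85
eef_pos: [0.51, -0.0265, 0.2005]
eef_rot: [-0.0, 0.843, 0.538, -0.0]
wrist_force: [-0.8, 0.5, 1.3]
opening: 0.645
```

```bash
python3 -c "
from h import *
both('b19');fing();toprect();topface()
"
```

```text
24.85 [ 0.51   -0.0265  0.2005] [-0.8   0.52  1.34]
yaw 65.1 q [-0.28  0.06  1.79  0.    1.29 -1.42]
tcp stand -0.0176 0.0061 0.2006 F stand -0.41 0.01 0.15
rect 10839 0.2365 [513.2 -40.2] [33.3 69.3] 64.7
tool offset mm [-11.2   8.6]
top n 10032 tilt 15.9 side 0.2 c stand -0.0284 0.004 0.2365 xrange -0.0451 -0.0126 z 0.2306 0.2421
```

View pics/b19.png

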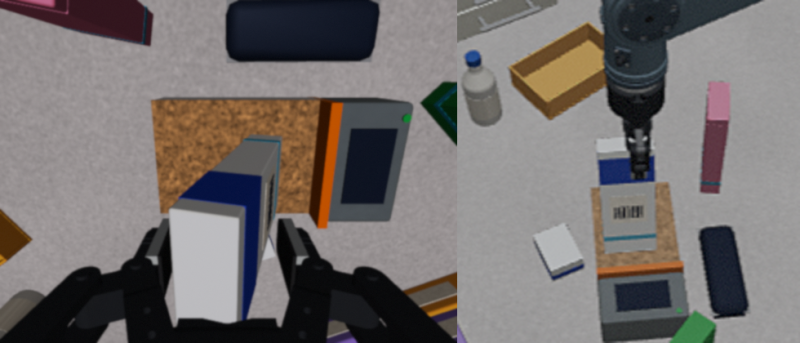

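Emit:
servo_tool(
  increments="-0.1 0 0.18 0 0.7;-0.1 0 0.18 0 0.75;-0.1 0 0.18 0 0.8;-0.1 0 0.2 0 0.85;-0.1 0 0.2 0 0.9;-0.1 0 0.2 0 0.95;-0.1 0 0.2 0 1;0 0 0 0 1;0 0 0 0 1",
)

```text
time_s: 26.08
eef_pos: [0.5071, -0.0328, 0.1872]
eef_rot: [-0.0, 0.843, 0.538, 0.0]
wrist_force: [0.0, 0.4, 1.1]
opening: 1.001
```

```bash
python3 -c "
from h import *
both('b20');fing();toprect();topface();carton()
"
```

```text
26.075 [ 0.5071 -0.0328  0.1872] [0.01 0.38 1.06]
yaw 65.09 q [-0.3   0.07  1.81  0.    1.26 -1.43]
tcp stand -0.0247 0.0061 0.1872 F stand -0.47 -0.57 -0.63
rect 8174 0.2325 [503.4 -54.1] [27.3 63.6] 64.3
tool offset mm [-20.8   5.6]
top n 10106 tilt 18.8 side 0.2 c stand -0.0497 0.0067 0.2308 xrange -0.067 -0.0318 z 0.2227 0.2383
carton: n 7593 flat 0.00763 theta 21.3 band c [-0.0288  0.0109  0.2055] ey stand [-0.233, 0.972, -0.036] ez stand [-0.362, -0.052, 0.931] band z [-0.023  0.019] y [-0.054  0.027]
 face z range rel band [-0.1691  0.0336]
```

View pics/b20.png

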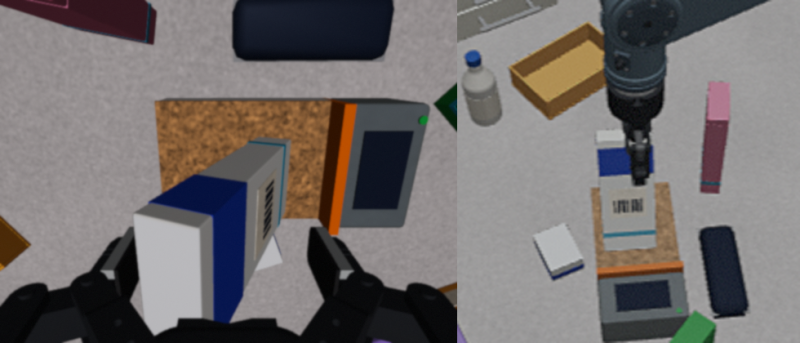

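```bash
sed -i 's/N=9/N=18/;s/1.54/1.571/' swing.py; python3 swing.py
```

```text
-0.12 0.43 0 0.087
-0.11 0.44 0 0.087
-0.1 0.45 0 0.087
-0.09 0.45 0 0.087
-0.08 0.46 0 0.087
-0.07 0.46 0 0.087
-0.06 0.46 0 0.087
-0.05 0.46 0 0.087
-0.04 0.45 0 0.087
-0.03 0.45 0 0.087
-0.03 0.44 0 0.087
-0.02 0.43 0 0.087
-0.01 0.43 0 0.087
-0.01 0.42 0 0.087
-0.01 0.41 0 0.087
-0.01 0.39 0 0.087
-0.01 0.38 0 0.087
-0.01 0.38 0 0.087
```

Emit:
servo_tool(
  increments="-0.12 0.43 0 0.0873 1;-0.12 0.44 0 0.0873 1;-0.11 0.45 0 0.0873 1;-0.1 0.45 0 0.0873 1;-0.09 0.46 0 0.0873 1;-0.08 0.46 0 0.0873 1;-0.07 0.46 0 0.0873 1;-0.06 0.46 0 0.0873 1;-0.05 0.45 0 0.0873 1;-0.04 0.45 0 0.0873 1",
)

```text
time_s: 27.42
eef_pos: [0.5311, -0.0712, 0.1872]
eef_rot: [0.0, 0.992, 0.13, -0.0]
wrist_force: [0.0, 0.2, 0.5]
opening: 1.0
```

```bash
python3 -c "
from h import *
both('b21');fing();carton()
"
```

```text
27.425 [ 0.5311 -0.0712  0.1872] [0.04 0.18 0.49]
yaw 15.02 q [-0.36  0.13  1.74 -0.    1.27 -0.62]
tcp stand -0.0496 -0.0319 0.1872 F stand -0.34 -0.05 0.44
carton: n 12557 flat 0.0004 theta 23.5 band c [-0.0249 -0.0066  0.2077] ey stand [0.012, 1.0, -0.0] ez stand [-0.399, 0.005, 0.917] band z [-0.023  0.018] y [-0.04   0.036]
 face z range rel band [-0.1742  0.0324]
```

View pics/b21.png

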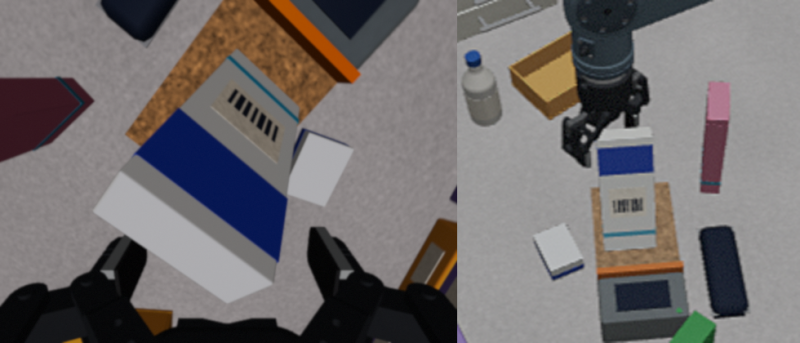

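Emit:
servo_tool(
  increments="-0.03 0.44 0 0.0873 1;-0.02 0.43 0 0.0873 1;-0.02 0.43 0 0.0873 1;-0.02 0.42 0 0.0873 1;-0.02 0.41 0 0.0873 1;-0.02 0.4 0 0.0873 1;-0.02 0.39 0 0.0873 1;-0.02 0.39 0 0.0873 1;-0.02 0.48 0 0.0873 1;-0.02 0.48 0 0.0873 1",
)

```text
time_s: 28.78
eef_pos: [0.5234, -0.1118, 0.1872]
eef_rot: [-0.0, 0.954, -0.301, -0.0]
wrist_force: [0.4, -0.2, -0.6]
opening: 0.998
```

```bash
python3 -c "
from h import *
both('b22');fing();carton()
"
```

```text
28.775 [ 0.5234 -0.1118  0.1872] [ 0.43 -0.22 -0.62]
yaw -34.9 q [-0.43  0.13  1.74 -0.    1.27  0.18]
tcp stand -0.0897 -0.0418 0.1872 F stand 0.06 -1.01 -0.14
carton: n 12150 flat 0.00114 theta 24.1 band c [-0.0263 -0.0108  0.2076] ey stand [0.023, 1.0, -0.006] ez stand [-0.408, 0.015, 0.913] band z [-0.023  0.018] y [-0.038  0.04 ]
 face z range rel band [-0.1752  0.0322]
```

View pics/b22.png

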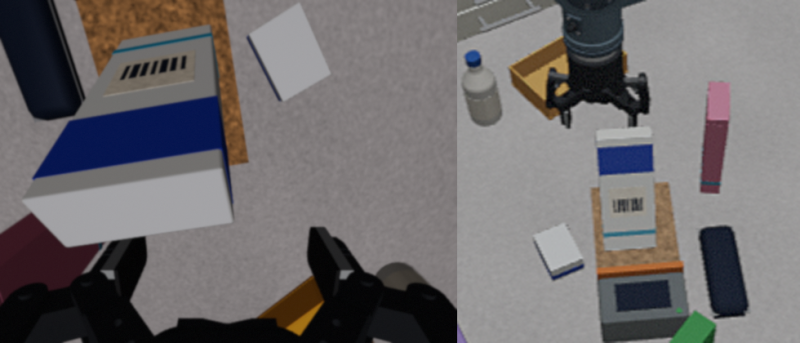

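Emit:
servo_tool(
  increments="-0.14 0 -0.04 0 0.95;-0.21 0 -0.065 0 0.9;-0.21 0 -0.065 0 0.85;-0.21 0 -0.065 0 0.8;-0.21 0 -0.065 0 0.75;-0.21 0 -0.065 0 0.7;-0.21 0 -0.065 0 0.65;-0.21 0 -0.065 0 0.6;-0.21 0 -0.065 0 0.55;-0.08 0 -0.02 0 0.55",
)

```text
time_s: 30.12
eef_pos: [0.5078, -0.1009, 0.193]
eef_rot: [0.0, 0.954, -0.3, 0.0]
wrist_force: [0.8, -0.8, -0.2]
opening: 0.551
```

```bash
python3 -c "
from h import *
both('b23');fing();carton()
"
```

```text
30.125 [ 0.5078 -0.1009  0.193 ] [ 0.79 -0.77 -0.25]
yaw -34.95 q [-0.43  0.08  1.78  0.    1.28  0.18]
tcp stand -0.0862 -0.0232 0.193 F stand 0.19 -1.08 0.19
carton: n 11212 flat 0.00034 theta 24.0 band c [-0.0262 -0.0089  0.2073] ey stand [0.016, 1.0, -0.008] ez stand [-0.407, 0.014, 0.913] band z [-0.023  0.019] y [-0.038  0.039]
 face z range rel band [-0.1749  0.0325]
```

View pics/b23.png

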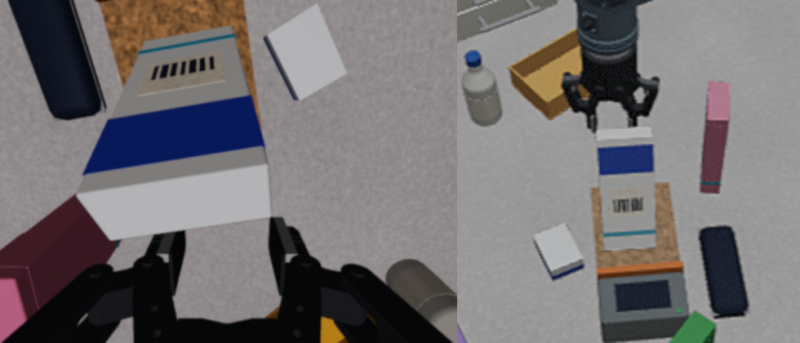

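Emit:
servo_tool(
  increments="-0.14 0 -0.05 0 0.5;-0.21 0 -0.065 0 0.45;-0.21 0 -0.065 0 0.4;-0.21 0 -0.065 0 0.35;-0.21 0 -0.065 0 0.3;-0.15 0 -0.05 0 0.28;-0.02 0 0 0 0.28;-0.02 -0.22 0 -0.087 0.28;-0.02 -0.22 0 -0.087 0.28;0 0 0 0 0.28",
)

```text
time_s: 31.48
eef_pos: [0.5005, -0.0904, 0.1966]
eef_rot: [-0.0, 0.976, -0.217, -0.0]
wrist_force: [-0.8, -0.6, -0.4]
opening: 0.285
```

```bash
python3 -c "
from h import *
both('b24');fing();carton()
"
```

```text
31.475 [ 0.5005 -0.0904  0.1966] [-0.77 -0.58 -0.42]
yaw -25.08 q [-0.41  0.06  1.8  -0.    1.28  0.03]
tcp stand -0.0798 -0.0121 0.1965 F stand -0.45 0.75 0.47
carton: n 11172 flat 0.00036 theta 23.4 band c [-0.0243 -0.0086  0.2075] ey stand [0.016, 1.0, -0.009] ez stand [-0.397, 0.015, 0.918] band z [-0.023  0.019] y [-0.038  0.039]
 face z range rel band [-0.1742  0.0327]
```

View pics/b24.png

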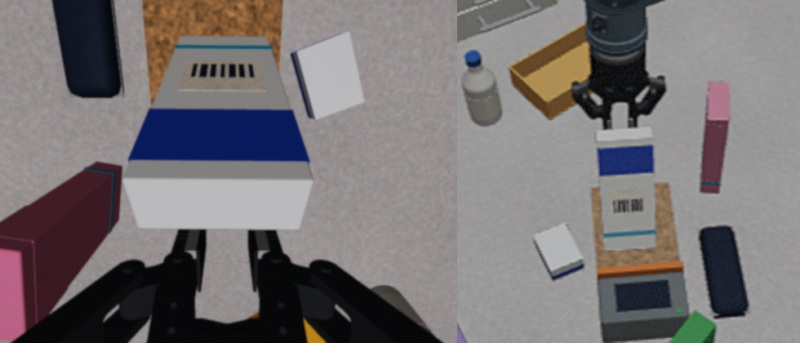

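Emit:
servo_tool(
  increments="0 0.53 0.24 0 0.28;0 0.52 0.26 0 0.28;0 0.52 0.27 0 0.28;0 0.51 0.29 0 0.28;0 0.5 0.3 0 0.28;0 0 0 0 0.28",
)

```text
time_s: 32.33
eef_pos: [0.4893, -0.1142, 0.1827]
eef_rot: [-0.0, 0.976, -0.217, -0.0]
wrist_force: [-0.0, -0.1, 0.2]
opening: 0.28
```

```bash
python3 -c "
from h import *
both('b25');fing();carton()
"
```

```text
32.325 [ 0.4893 -0.1142  0.1827] [-0.02 -0.07  0.18]
yaw -24.99 q [-0.47  0.06  1.83  0.    1.25 -0.03]
tcp stand -0.1056 -0.012 0.183 F stand -0.89 0.44 -0.82
carton: n 15289 flat 0.00043 theta 32.4 band c [-0.0486 -0.0083  0.2003] ey stand [0.014, 1.0, -0.004] ez stand [-0.535, 0.011, 0.844] band z [-0.023  0.019] y [-0.038  0.039]
 face z range rel band [-0.1529  0.0329]
```

View pics/b25.png

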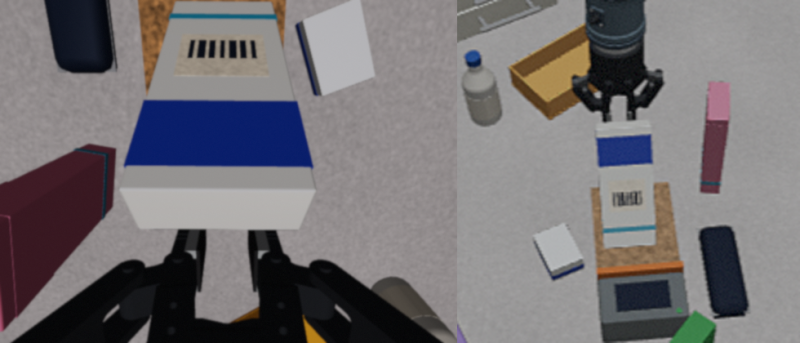

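Emit:
servo_tool(
  increments="0 0.49 0.32 0 0.28;0 0.48 0.33 0 0.28;0 0.47 0.35 0 0.28;0 0.46 0.36 0 0.28;0 0.45 0.38 0 0.28;0 0.43 0.39 0 0.28;0 0 0 0 0.28",
)

```text
time_s: 33.3
eef_pos: [0.4775, -0.1393, 0.1613]
eef_rot: [-0.0, 0.976, -0.217, -0.0]
wrist_force: [-1.0, -1.3, -0.1]
opening: 0.283
```

```bash
python3 -c "
from h import *
both('b26');fing();carton()
"
```

```text
33.3 [ 0.4775 -0.1393  0.1613] [-1.   -1.27 -0.15]
yaw -24.99 q [-0.52  0.08  1.86  0.    1.21 -0.09]
tcp stand -0.1334 -0.012 0.1617 F stand -0.58 -0.1 -0.7
carton: n 20716 flat 0.00051 theta 43.0 band c [-0.0753 -0.0078  0.1871] ey stand [0.008, 1.0, 0.002] ez stand [-0.682, 0.004, 0.731] band z [-0.023  0.02 ] y [-0.039  0.039]
 face z range rel band [-0.099  0.033]
```

View pics/b26.png

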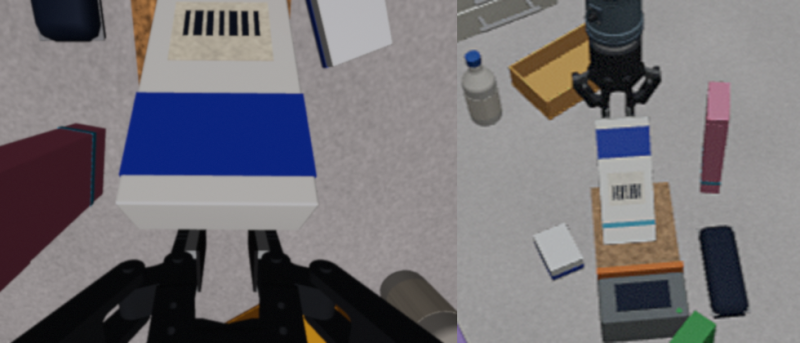

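Emit:
servo_tool(
  increments="0 0.42 0.4 0 0.28;0 0.41 0.42 0 0.28;0 0.2 0.2 0 0.28;0 -0.3 0 0 0.28;0 -0.3 0 0 0.28;0 -0.3 0 0 0.28;0 -0.3 0 0 0.28;0 0 0 0 0.28",
)

```text
time_s: 34.4
eef_pos: [0.4787, -0.1371, 0.1515]
eef_rot: [-0.0, 0.976, -0.216, -0.0]
wrist_force: [0.3, -0.0, -0.7]
opening: 0.283
```

```bash
python3 -c "
from h import *
both('b27');fing();carton()
"
```

```text
34.4 [ 0.4787 -0.1371  0.1515] [ 0.3  -0.01 -0.66]
yaw -24.97 q [-0.52  0.09  1.87  0.    1.19 -0.08]
tcp stand -0.1315 -0.0118 0.1514 F stand -0.61 -0.62 -1.32
carton: n 23092 flat 0.00053 theta 47.4 band c [-0.0728 -0.0077  0.1803] ey stand [0.004, 1.0, -0.001] ez stand [-0.736, 0.003, 0.677] band z [-0.023  0.02 ] y [-0.039  0.039]
 face z range rel band [-0.0855  0.0332]
```

View pics/b27.png

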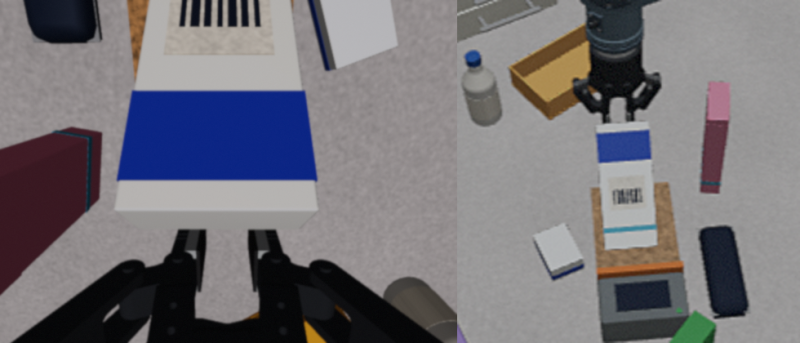

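Emit:
servo_tool(
  increments="0 -0.4 0 0 0.28;0 -0.4 0 0 0.28;0 -0.4 0 0 0.28;0 -0.4 0 0 0.28;0 -0.4 0 0 0.28;0 -0.4 0 0 0.28;0 -0.4 0 0 0.28;0 -0.2 0 0 0.28;0 0 0 0 0.28",
)

```text
time_s: 35.62
eef_pos: [0.4912, -0.1101, 0.1514]
eef_rot: [-0.0, 0.976, -0.216, -0.0]
wrist_force: [0.2, -1.0, -0.8]
opening: 0.281
```

```bash
python3 -c "
from h import *
both('b28');fing();carton()
"
```

```text
35.625 [ 0.4912 -0.1101  0.1514] [ 0.17 -1.02 -0.76]
yaw -24.98 q [-0.46  0.1   1.85  0.    1.19 -0.02]
tcp stand -0.1016 -0.0119 0.1514 F stand -0.62 -0.66 -0.12
carton: n 23076 flat 0.00054 theta 47.6 band c [-0.0429 -0.0076  0.18  ] ey stand [0.007, 1.0, -0.005] ez stand [-0.738, 0.008, 0.675] band z [-0.023  0.02 ] y [-0.039  0.039]
 face z range rel band [-0.0853  0.0333]
```

View pics/b28.png

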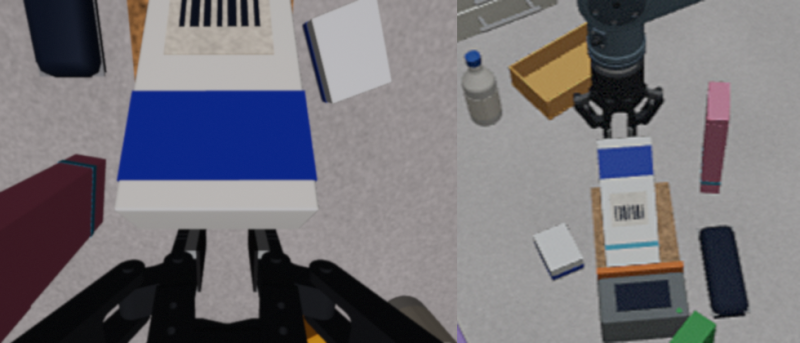

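Emit:
servo_tool(
  increments="0 -0.1 0 0 0.28;0 -0.1 0 0 0.28;0 -0.1 0 0 0.28;0 0 0 0 0.28",
)

```text
time_s: 36.22
eef_pos: [0.4925, -0.1075, 0.1515]
eef_rot: [-0.0, 0.976, -0.216, 0.0]
wrist_force: [-0.5, -0.7, 0.2]
opening: 0.281
```

```bash
python3 -c "
from h import *
cam('wrist');fing();carton()
"
```

```text
yaw -24.98 q [-0.45  0.1   1.85  0.    1.19 -0.01]
tcp stand -0.0986 -0.012 0.1515 F stand -1.23 -0.12 0.01
carton: n 22885 flat 0.00053 theta 47.6 band c [-0.0401 -0.0077  0.1799] ey stand [0.006, 1.0, -0.005] ez stand [-0.738, 0.008, 0.674] band z [-0.023  0.02 ] y [-0.039  0.039]
 face z range rel band [-0.0853  0.0334]
```

Emit:
servo_tool(
  increments="0 -0.1 0 0 0.28;0 -0.1 0 0 0.28;0 0 0 0 0.28",
)

```text
time_s: 36.65
eef_pos: [0.4934, -0.1057, 0.1515]
eef_rot: [-0.0, 0.976, -0.216, -0.0]
wrist_force: [0.2, -1.2, -0.2]
opening: 0.276
```

```bash
python3 -c "
from h import *
cam('wrist');fing();carton()
"
```

```text
yaw -24.97 q [-0.45  0.1   1.85  0.    1.19 -0.01]
tcp stand -0.0966 -0.012 0.1514 F stand -1.9 -0.67 -0.42
carton: n 23090 flat 0.00054 theta 47.6 band c [-0.0381 -0.0078  0.18  ] ey stand [-0.001, 1.0, 0.002] ez stand [-0.738, -0.002, 0.675] band z [-0.023  0.02 ] y [-0.039  0.039]
 face z range rel band [-0.0854  0.0333]
```

Emit:
servo_tool(
  increments="0 -0.1 0 0 0.28;0 -0.1 0 0 0.28;0 0 0 0 0.28",
)

```text
time_s: 37.08
eef_pos: [0.4943, -0.1044, 0.1518]
eef_rot: [0.0, 0.976, -0.216, 0.0]
wrist_force: [-2.8, -2.9, 1.6]
opening: 0.285
```

```bash
python3 -c "
from h import *
both('b29');fing();carton()
"
```

```text
37.075 [ 0.4943 -0.1044  0.1518] [-2.85 -2.92  1.63]
yaw -24.99 q [-0.44  0.1   1.85 -0.    1.19 -0.01]
tcp stand -0.095 -0.0123 0.1517 F stand -4.85 -0.06 2.57
carton: n 22919 flat 0.00053 theta 47.4 band c [-0.0368 -0.0078  0.1803] ey stand [-0.001, 1.0, 0.002] ez stand [-0.736, -0.002, 0.677] band z [-0.023  0.02 ] y [-0.039  0.039]
 face z range rel band [-0.086   0.0333]
```

View pics/b29.png

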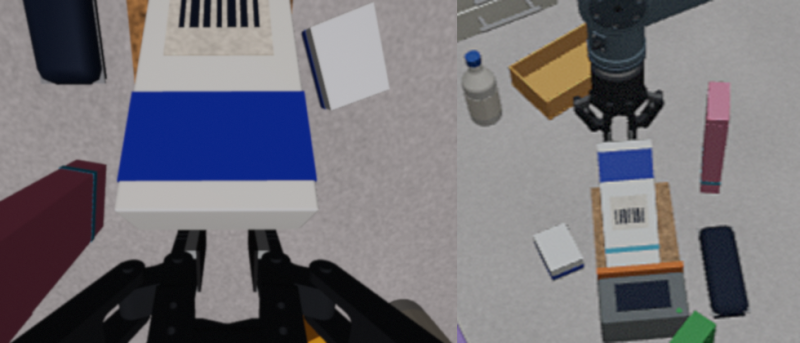

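Emit:
servo_tool(
  increments="0 0.33 0.46 0 0.28;0 0.31 0.48 0 0.28;0 0.29 0.5 0 0.28;0 0.27 0.52 0 0.28",
)

```text
time_s: 37.67
eef_pos: [0.4889, -0.1156, 0.1315]
eef_rot: [0.0, 0.976, -0.216, 0.0]
wrist_force: [-2.7, -5.3, 3.0]
opening: 0.278
```

```bash
python3 -c "
from h import *
cam('wrist');fing();carton()
"
```

```text
yaw -25.0 q [-0.47  0.13  1.87 -0.    1.14 -0.03]
tcp stand -0.1077 -0.0118 0.1308 F stand -7.13 -0.35 2.23
carton: n 27460 flat 0.00057 theta 55.2 band c [-0.0496 -0.0079  0.1661] ey stand [-0.002, 1.0, 0.002] ez stand [-0.821, -0.003, 0.571] band z [-0.022  0.02 ] y [-0.039  0.039]
 face z range rel band [-0.0714  0.0545]
```

Emit:
servo_tool(
  increments="0 0.29 0.54 0 0.28;0 0.27 0.55 0 0.28;0 0.23 0.57 0 0.28;0 0.2 0.57 0 0.28;0 0.18 0.58 0 0.28",
)

```text
time_s: 38.35
eef_pos: [0.4839, -0.1258, 0.1032]
eef_rot: [0.0, 0.976, -0.216, -0.0]
wrist_force: [-1.4, -4.5, 1.5]
opening: 0.283
```

```bash
python3 -c "
from h import *
both('b30');fing();carton()
"
```

```text
38.35 [ 0.4839 -0.1258  0.1032] [-1.41 -4.53  1.54]
yaw -25.0 q [-0.49  0.16  1.89 -0.    1.08 -0.06]
tcp stand -0.1189 -0.0115 0.1027 F stand -5.56 -0.34 1.15
carton: n 32946 flat 0.00061 theta 65.1 band c [-0.0624 -0.0077  0.1453] ey stand [0.006, 1.0, -0.002] ez stand [-0.907, 0.006, 0.42] band z [-0.022  0.021] y [-0.039  0.039]
 face z range rel band [-0.0608  0.05  ]
```

View pics/b30.png

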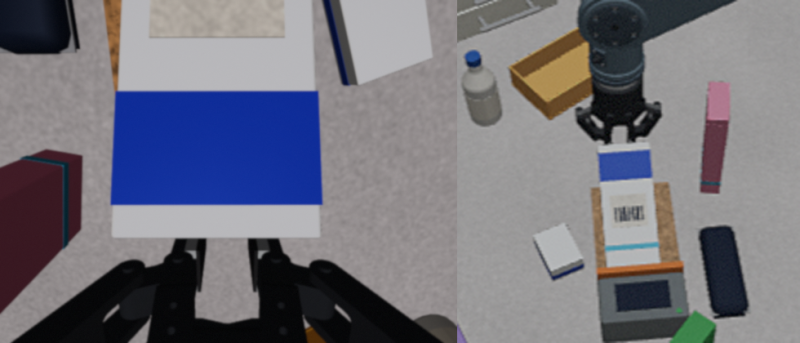

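Emit:
servo_tool(
  increments="0 0.13 0.51 0 0.28;0 0.12 0.52 0 0.28;0 0.1 0.52 0 0.28;0 0.08 0.52 0 0.28;0 0.07 0.52 0 0.28;0 0.05 0.52 0 0.28",
)

```text
time_s: 39.2
eef_pos: [0.4814, -0.1308, 0.0719]
eef_rot: [0.0, 0.976, -0.216, -0.0]
wrist_force: [-3.3, -6.7, 0.6]
opening: 0.275
```

```bash
python3 -c "
from h import *
cam('wrist');fing();carton()
"
```

```text
yaw -24.99 q [-0.5   0.21  1.91 -0.    1.02 -0.07]
tcp stand -0.1245 -0.0113 0.0713 F stand -7.19 0.34 -1.86
carton: n 37816 flat 0.00062 theta 75.2 band c [-0.071  -0.0073  0.1216] ey stand [0.001, 1.0, -0.0] ez stand [-0.967, 0.001, 0.256] band z [-0.021  0.022] y [-0.039  0.039]
 face z range rel band [-0.0526  0.0535]
```

Emit:
servo_tool(
  increments="0 0.04 0.52 0 0.28;0 0.03 0.52 0 0.28;0 0.01 0.52 0 0.28;0 -0.01 0.52 0 0.28;0 -0.02 0.5 0 0.28;0 -0.03 0.5 0 0.28",
)

```text
time_s: 40.0
eef_pos: [0.4811, -0.1313, 0.0411]
eef_rot: [0.0, 0.976, -0.216, -0.0]
wrist_force: [-4.4, -9.1, 0.3]
opening: 0.28
```

```bash
python3 -c "
from h import *
both('b31');fing();carton()
"
```

```text
40.0 [ 0.4811 -0.1313  0.0411] [-4.36 -9.12  0.3 ]
yaw -24.99 q [-0.5   0.27  1.92 -0.    0.95 -0.07]
tcp stand -0.1249 -0.0115 0.0408 F stand -8.95 -0.34 -1.11
carton: n 8335 flat 0.00056 theta 85.3 band c [-0.0924 -0.007   0.0989] ey stand [0.006, 1.0, -0.001] ez stand [-0.997, 0.006, 0.082] band z [-0.006  0.005] y [-0.039  0.039]
 face z range rel band [-0.0118  0.0419]
```

View pics/b31.png

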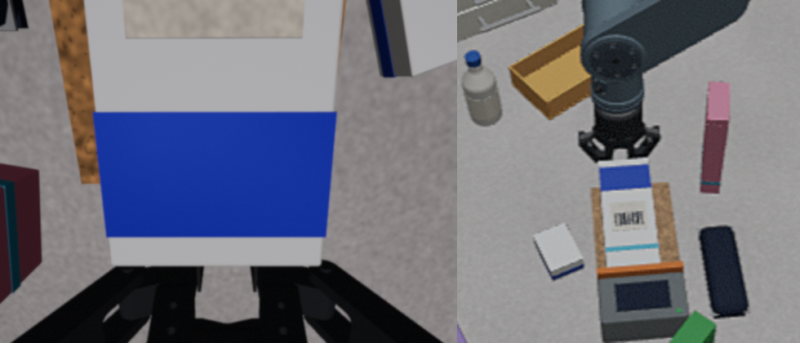

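Emit:
servo_tool(
  increments="0 -0.03 0.4 0 0.28;0 -0.03 0.4 0 0.28;0 -0.04 0.4 0 0.28;0 -0.04 0.3 0 0.28;0 0 0.1 0 0.28;0 0 0 0 0.28",
)

```text
time_s: 40.85
eef_pos: [0.4811, -0.1315, 0.0251]
eef_rot: [0.002, 0.976, -0.216, -0.001]
wrist_force: [-8.1, -16.8, -1.5]
opening: 0.277
```

```bash
python3 -c "
from h import *
both('b32');fing();carton()
"
```

```text
40.85 [ 0.4811 -0.1315  0.0251] [ -8.1  -16.84  -1.47]
yaw -24.95 q [-0.5   0.3   1.93 -0.    0.92 -0.06]
tcp stand -0.1251 -0.0117 0.0251 F stand -16.98 -0.37 -1.55
carton: n 3573 flat 0.00051 theta 87.7 band c [-0.0959 -0.0068  0.0846] ey stand [0.003, 1.0, -0.0] ez stand [-0.999, 0.003, -0.039] band z [-0.003  0.003] y [-0.039  0.038]
 face z range rel band [-0.0069  0.0373]
```

View pics/b32.png

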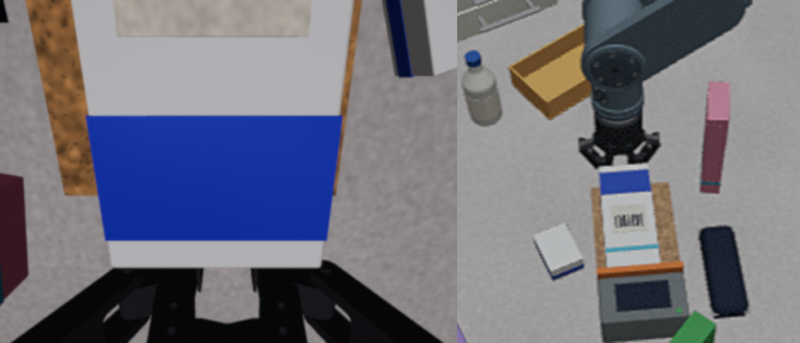

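Emit:
servo_tool(
  increments="0 0.1 0 0 0.28;0 0.1 0 0 0.28;0 0.1 0 0 0.28;0 0 0 0 0.28",
)

```text
time_s: 41.45
eef_pos: [0.481, -0.1315, 0.0256]
eef_rot: [-0.001, 0.976, -0.216, -0.0]
wrist_force: [-0.2, -0.5, -0.0]
opening: 0.283
```

```bash
python3 -c "
from h import *
both('b33');fing();carton()
cam('top');im,P,d=cloud('top')
cv2.imwrite('pics/t33.png',cv2.resize(im[140:290,190:340],None,fx=4,fy=4,interpolation=cv2.INTER_CUBIC)[:,:,::-1])
"
```

```text
41.45 [ 0.481  -0.1315  0.0256] [-0.22 -0.48 -0.02]
yaw -24.97 q [-0.51  0.3   1.93  0.    0.92 -0.07]
tcp stand -0.1252 -0.0118 0.0258 F stand 0.23 0.22 0.25
carton: n 7857 flat 0.00054 theta 89.1 band c [-0.0935 -0.007   0.0834] ey stand [0.005, 1.0, -0.001] ez stand [-1.0, 0.005, -0.015] band z [-0.006  0.005] y [-0.039  0.039]
 face z range rel band [-0.0096  0.0388]
```

View pics/t33.png

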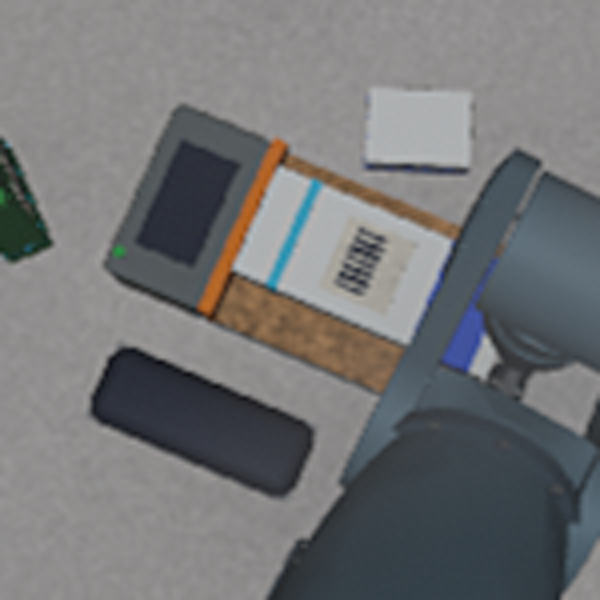

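Emit:
servo_tool(
  increments="0 0.5 0 0 0.28;0 1.5 0 0 0.28;0 2 0 0 0.28;0 1 -1 0 0.28;0 0 -4 0 0.28;0 0 -5 0 0.28;0 0 -5 0 0.28;0 1 -4 0 0.28;0 0 0 0 0.28;0 0 0 0 0.28",
)

```text
time_s: 42.85
eef_pos: [0.4553, -0.1864, 0.2156]
eef_rot: [-0.0, 0.976, -0.217, -0.0]
wrist_force: [-0.8, 0.2, -1.5]
opening: 0.278
```

Emit:
servo_tool(
  increments="-4 3 -2 0 0.28;-4 3 -2 0 0.28;-4 2 0 0 0.28;0 0 0 0 0.28;0 0 0 0 0.28",
)

```text
time_s: 43.48
eef_pos: [0.3132, -0.208, 0.2551]
eef_rot: [-0.001, 0.976, -0.217, -0.0]
wrist_force: [-0.7, 0.7, -0.1]
opening: 0.278
```

```bash
python3 - <<'E'
from h import *
fing()
im,d,p=cam('top');im,P,d=cloud('top')
cv2.imwrite('pics/t34.png',cv2.resize(im[140:290,190:340],None,fx=4,fy=4,interpolation=cv2.INTER_CUBIC)[:,:,::-1])
cam('scene','s34.png')
for n in ['top','scene']:
    im,P,d=cloud(n)
    S=np.stack([(P-S0)@SX,(P-S0)@SY,P[...,2]],-1)
    m=(d>0)&(abs(S[...,2]-.084)<.005)&(S[...,0]<.10)&(S[...,0]>-.16)&(abs(S[...,1])<.07)
    hsv=cv2.cvtColor(im,cv2.COLOR_RGB2HSV); o=(hsv[...,0]<20)&(hsv[...,1]>150)
    for k,mm in (('carton',m&~o),('stop',m&o)):
        Q=S[mm]; r=cv2.minAreaRect((Q[:,:2]*1000).astype(np.float32)); 
        A=np.c_[Q[:,:2],np.ones(len(Q))]; c=np.linalg.lstsq(A,Q[:,2],rcond=None)[0]
        print(n,k,len(Q),np.round(r[0],1),np.round(r[1],1),round(r[2],1),'slopes',c[:2].round(3),'z',Q[:,2].mean().round(4),np.round(cv2.boxPoints(r)).tolist())
E
```

```text
yaw -25.02 q [-0.91 -0.33  2.02  0.    1.45 -0.47]
tcp stand -0.2651 0.1085 0.2551 F stand 0.39 0.93 -0.06
top carton 1941 [-7.3 -1. ] [128.1 213.6] 90.0 slopes [-0.002 -0.002] z 0.0843 [[-114.0, -65.0], [100.0, -65.0], [100.0, 63.0], [-114.0, 63.0]]
top stop 132 [80.9  0.6] [  9.6 128. ] 0.0 slopes [-0.015 -0.005] z 0.0848 [[76.0, 65.0], [76.0, -63.0], [86.0, -63.0], [86.0, 65.0]]
scene carton 1749 [-7.6 -1.5] [211.4 128.2] 1.4 slopes [-0.     0.003] z 0.0851 [[-115.0, 60.0], [-112.0, -68.0], [100.0, -63.0], [97.0, 65.0]]
scene stop 194 [84.3  1.5] [ 13.  124.9] 0.2 slopes [-0.142 -0.001] z 0.0848 [[78.0, 64.0], [78.0, -61.0], [91.0, -61.0], [91.0, 64.0]]
```

View pics/t34.png

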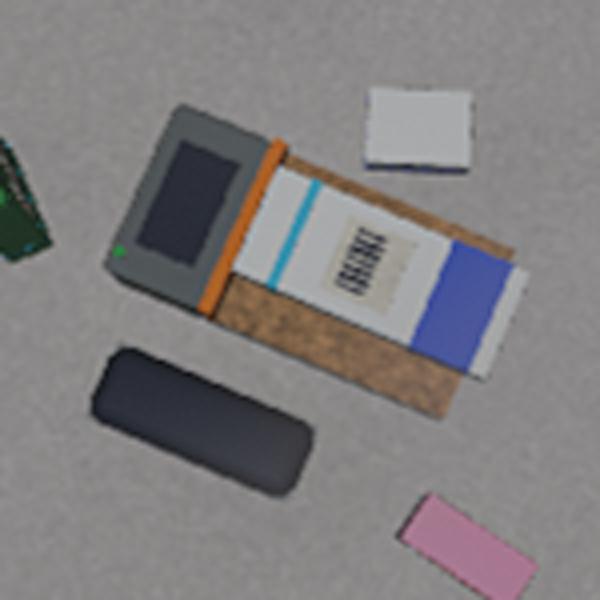

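View pics/s34.png

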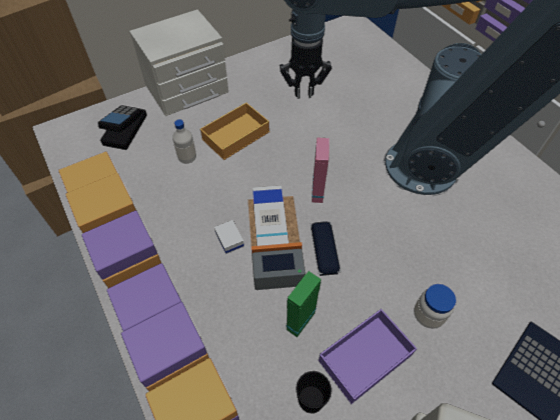

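```bash
python3 - <<'E'
from h import *
for n in ['top','scene']:
    im,P,d=cloud(n)
    S=np.stack([(P-S0)@SX,(P-S0)@SY,P[...,2]],-1)
    hsv=cv2.cvtColor(im,cv2.COLOR_RGB2HSV); c=(hsv[...,0]<25)&(hsv[...,1]>100)
    m=(d>0)&(abs(S[...,2]-.084)<.006)&(S[...,0]<.075)&(S[...,0]>-.16)&(abs(S[...,1])<.07)&~c
    Q=S[m]; r=cv2.minAreaRect((Q[:,:2]*1000).astype(np.float32)); print(n,len(Q),np.round(r[0],1),np.round(r[1],1),round(r[2],2),np.round(cv2.boxPoints(r)).tolist())
    # centreline yaw
    xs=[];ys=[]
    for a in np.arange(-.1,.06,.01):
        q=Q[(Q[:,0]>=a)&(Q[:,0]<a+.01)]; xs.append(a);ys.append((q[:,1].min()+q[:,1].max())/2)
    f=np.polyfit(xs,ys,1); print('yaw deg',np.degrees(f[0]).round(2),'y',f[1].round(4))
ctrl.hand_in()
E
```

```text
top 1960 [-19.6  -8.7] [ 81.  188.9] 89.91 [[-114.0, -49.0], [75.0, -49.0], [75.0, 32.0], [-114.0, 32.0]]
yaw deg -0.06 y -0.0085
scene 1708 [-19.   -8.5] [ 80.4 188.2] 89.86 [[-113.0, -48.0], [75.0, -49.0], [75.0, 31.0], [-113.0, 32.0]]
yaw deg -0.31 y -0.0086
the job is handed in; nothing more can be done
```

The carton now lies on its side on the cork with its label up and its foot end against the orange stop. I handed the job in at about 43.5 s with the arm clear; the hand-in reports no verdict.

**How it went**
- **First attempt:** I tipped the carton past its balance point and caught it. Sliding the fingers sideways along its top edge then twisted it about 37°. I pushed it back upright, turned it square between loose pads, and tipped it again without any sideways sliding.
- **Lowering:** Two fingers held it at the top edge. At about 47° of tilt I pushed it along the cork to the stop, then eased it down while it stayed against the stop. Finger force read 5–9 N until about 85° and 17 N just after it landed, against the 25 N limit. I then released it.

**Last checks (top and scene cameras)**

| Check | Measured | Allowed |
|---|---|---|
| Length off square to the stop | 0.1–0.3° | 4° |
| Sideways offset from the stand's centre line | −8.5 mm | 35 mm |
| Top face | level, 84–85 mm high | within about 4.5° of level |

- **Foot at the stop:** The foot looks flush in the pictures, and the top end juts about 14 mm over the front edge, against the expected 15 mm. My foot mask was cut off at the stop face, so it does not measure the foot gap separately.
- **Wrist force:** Only sensor noise at hand-in.
- **Bystanders:** I didn't measure their positions again, but they look unmoved in the final pictures.

**Disagreement:** The cameras put the fingertips about 22 mm further back than the written tool data says, so I worked from the images.

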